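# Lid the copper canister and hold it against the riveting stop

### The job

Seat the copper lid with the brass knob fully on the copper canister, then push the upright canister along the bench into the sprung steel vee of the riveting stop and keep it pressed there for the coppersmith with a steady push (about 11 N) that holds the black pointer inside the green band. Push gently, never deep into the red, push on the canister or its lid and not on the vee, and leave the other lid, tools and pots where they are. Finish while still pressing: do not let go or back off at the end.

Things in the scene. Friction and masses are not known exactly. Their poses are not given: they have to be found in the camera images.
- can_mid (a point): Open copper canister, a plain round cup upright on the bench: outside diameter 64, inside 58, height 70, about 0.3 kg. The point is on its axis, half-way up (35 above its underside, 35 below its rim); z is its axis. It starts in front of the vee, 30 to 80 mm short of being seated in it and up to 12 to one side.
- lid_knob (a point): The canister's copper lid, lying plug down on the bench, about 0.1 kg: flange diameter 66, 5 thick; below it a plug of diameter 53, 8 deep; on top an upright brass knob, diameter 18, 24 tall. The point is the knob's centre: 12 above the flange's top, 25 above the plug's underside; z is the lid's axis. Seated, it is 52 above the canister's middle point.
- vee (a point): Inner corner of the steel vee, 35 above the bench; moves with the vee. x: the way to push (level, into the stop), y: left across the vee, z: up. Its two faces are 44 long, reach from 2 to 66 above the bench, and their normals lie 30 degrees to either side of -x; the mouth is 76 wide, 22 deep. A canister seated in it has its axis 37 short of this point in x and at y = 0 (within 5).
- press_pad (a joint): How far the vee is pushed back along its +x, in m: 0 at rest, 0.032 at most. A spring resists with 4 N at 0 and 0.5 N more per mm. The black pointer is over white from 0 to 0.008, over green from 0.008 to 0.020 (8 to 14 N), over red beyond; above 0.026 is too hard. The spring pushes the canister back out if it is let go.
- tin_lid: Bystander: larger silvery lid, diameter 88, black knob, does not fit; it may lie on either side of the canister, the right lid on the other. Origin at the centre of its underside.
- hammer: Bystander: hammer lying on the bench on the right side, along its x.
- mallet: Bystander: wooden mallet lying on the left side, along its x, 60 high.
- jar: Bystander: amber jar, diameter 68, 100 high, at the back right. Origin under its centre.
- bowl: Bystander: copper bowl, diameter 110, 50 high, at the back left. Origin under its centre.
- flux: Bystander: white bottle, diameter 52, 120 high, at the back right. Origin under its centre.
- stop: The whole riveting stop, bolted to the bench; its place and direction vary. Origin on the bench below the vee's inner corner at rest, x the way to push. Behind the vee, 40 to 145 from the origin, a steel base 110 wide with a green guide block 90 wide and 75 high; on its top the white, green and red scale, and over it the black pointer bar that moves with the vee.
- canister: The same canister as a whole; origin at the centre of its underside.
- lid: The same copper lid as a whole; origin at the centre of its plug's underside.
Not all that is in view belongs to the job. Leave any blue or purple look-alike of the canister alone. What is shaped like the stop but pink is not meant.

How it is judged:
By the outcome, as a careful person would: the job done as asked, in the order asked, and still so for the second after the job is handed in, while the arm keeps its last pose, push and grip.
It also fails if it takes over 58 s, if anything falls off the work surface, if the arm or the gripper's body presses on something with over 40 N, if the wrist force passes 120 N, or if a joint passes its speed limit or range.

### The arm

A 7-joint arm with a two-finger parallel gripper is mounted at the origin on the work surface. World frame = base frame: x ahead of the robot, y to its left, z up, the work surface at z = 0. Lengths are in mm, angles in rad, forces in N, time in s.
With the tool pointing down it reaches from about 400 to 875 mm from the base axis. Payload 4.4 kg.
Tool frame: the origin (TCP) lies at the very end of the fingers, on their centre line; the grasp point (between the pads) lies 19 mm behind it; z points along the fingers, x is the direction in which the jaws open and shut, and the axes are right-handed (so a half turn about z gives the same grasp; the last joint's range is limited). The gripper opens to 85 mm and grips with 20 to 120 N. Pads are 22 mm wide; open, the fingers measure 114 mm over their backs; the gripper's body (76 mm by 85 mm) begins 54 mm behind the grasp point. The pads swing forward as they close: fully open they stand 13 mm farther back than shut.
Start: joints at [-1.329, 0.628, 0.038, 1.517, -0.027, 0.996, -0.02], TCP at [196.902, 619.474, 231.313] pointing down, gripper open.
Joint ranges: [-3.06, 3.06], [-0.37, 2.12], [-1.25, 1.32], [0.18, 2.47], [-1.1, 4.24], [0.23, 1.98], [-2.94, 2.94]. Speed limits (rad/s): [2.57, 2.57, 3.14, 3.14, 3.14, 3.14, 3.14].

### API

Orientations are given as [roll, pitch, yaw] about the fixed x, y, z axes, in that order (R = Rz(yaw) Ry(pitch) Rx(roll)).
In Python, from cell import telemetry, get_image, get_calibration, ctrl gives the robot as it stands. The module is installed in compiled form; this text tells all that it offers.
- The arm moves only by the tool arm_command, never from a script. Its arguments are lists of equal length, an entry for each row: "rot": the turn, a rotation vector about the world's x, y, z in degrees, a list of three; "slide": the shift along the world's x, y, z in mm, a list of three; "gripper": the finger opening in mm, from 0 to 85.4. A call has 1 to 5 rows; each row shifts and turns the pose as measured when the row begins; what a row does not reach is not made up. A row lasts 1/12 s, in which the tool goes at most 41.7 mm and 7.16 degrees, less where a joint would pass 70% of its speed; a pose out of reach is approached as far as the arm can. A call with a gripper value outside its range is refused whole. The fingers move at their own pace and stop on an object; the grip force is fixed at half the most. Time passes only in rows, so rows that do not move let the fingers close. It gives the time, the measured TCP pose, the force and the opening at its end, in the units of the state.
- telemetry.read_state(): the state, without advancing time (a new reading comes with each control period).
- get_image(name): name is "scene" or "top" or "wrist"; returns (picture, depth): 420x560x3 uint8, red, green, blue; 420x560 float32, mm along the optical axis (not along the pixel's ray), 0 where there is no reading.
- get_calibration(name): a dict with "fx", "fy", "cx", "cy" (pixels), "xyz" and "attitude" of the camera in the world. Camera axes: x right, y up, looking along -z (the intrinsics and any distortion apply to the point x, -y, -z); pixel columns grow to the right and rows downward; lengths in mm; the calibration is good to about 2 mm. A picture is of the moment at which its call begins: read the wrist's pose just before it. get_calibration takes no time and is no camera call; for the wrist camera it gives the pose at the moment of the call.
- ctrl.finish_job(): hands the job in, once; it reports no verdict.
The state is a dict: "clock": time; "qpos": joint angles; "qd": joint speeds; "tau": joint torques, N m; "eef_pos": TCP position; "tool_rot": TCP orientation; "force": force on the tool from outside, world axes, zero at the start; "torque": the same for the moment, N m; "width": finger opening in mm.
Only numpy, scipy, OpenCV 4.12 (cv2) and the standard library are available. Lean on these libraries where they do the work, as an engineer would, in place of code of your own. Each camera call takes 0.05 s, during which the arm holds its last target.

## Working session

There is one attempt and no reset: what is moved stays moved. The work goes in short steps, Python scripts to look and compute and a tool call to move; the robot and the scene stay as the last step left them, time stands still between calls to the robot, and variables do not carry over. Pictures are saved under pics/ and viewed, and the job is handed in when it is done.

Besides the shell and the picture viewer there is one more tool, called after "Call:" by a JSON object that holds its "name" and its "arguments". arm_command: Moves the arm, as the interface text tells. Its arguments: {"type":"object","properties":{"rot":{"type":"array"},"slide":{"type":"array"},"gripper":{"type":"array"}},"required":["rot","slide","gripper"]}

```bash
mkdir -p pics; cat > h.py <<'E'
import numpy as np, cv2
from scipy.spatial.transform import Rotation as R
from cell import telemetry, get_image, get_calibration, ctrl
def rot(c):
    a=np.array(c["attitude"],float)
    if a.shape==(3,3): return a
    if a.size==4: return None
    return R.from_euler('xyz',a).as_matrix()
def ray(c,u,v):
    d=np.array([(u-c["cx"])/c["fx"],-(v-c["cy"])/c["fy"],-1.0])
    return np.array(c["xyz"],float),rot(c)@d
def onplane(c,u,v,z):
    o,d=ray(c,u,v); return o+d*(z-o[2])/d[2]
def pts(c,D):
    v,u=np.indices(D.shape)
    d=np.stack([(u-c["cx"])/c["fx"],-(v-c["cy"])/c["fy"],-np.ones(D.shape)],-1)
    return np.array(c["xyz"],float)+(d*D[...,None])@rot(c).T
def two(c1,p1,c2,p2):
    o1,d1=ray(c1,*p1);o2,d2=ray(c2,*p2)
    A=np.stack([d1,-d2],1);s=np.linalg.lstsq(A,o2-o1,rcond=None)[0]
    a=o1+s[0]*d1;b=o2+s[1]*d2
    return (a+b)/2,np.linalg.norm(a-b)
def proj(c,p):
    q=rot(c).T@(np.array(p,float)-np.array(c["xyz"],float))
    return c["cx"]+c["fx"]*q[0]/-q[2], c["cy"]-c["fy"]*q[1]/-q[2]
E
python3 - <<'E'
from h import *
for n in ["scene","top"]:
    c=get_calibration(n);im,D=get_image(n)
    print(n,c,(D>0).mean(),D[D>0].min(),D.max())
    cv2.imwrite(f"pics/{n}0.png",im[...,::-1]);np.savez(f"{n}0.npz",im=im,D=D)
print(get_calibration("wrist"))
print(telemetry.read_state())
E
```

```text
scene {'fx': 407.74619173205184, 'fy': 407.74619173205184, 'cx': 281.198414803064, 'cy': 213.69222646704603, 'xyz': array([1056.9531892 , -726.44506973,  864.07182311]), 'attitude': array([ 0.84524412, -0.01008017,  0.65410514])} 0.991828231292517 665.77277 3999.4634
top {'fx': 501.40074948873945, 'fy': 501.40074948873945, 'cx': 273.1888178847123, 'cy': 212.83376733213228, 'xyz': array([ 167.4995189 ,    7.73443326, 1610.48486879]), 'attitude': array([ 0.20588596,  0.00422755, -1.59301531])} 0.9960246598639456 729.5233 2673.684
{'fx': 330.61203823340975, 'fy': 330.61203823340975, 'cx': 278.80126793100857, 'cy': 209.52549790555187, 'xyz': array([123.16298268, 642.47940629, 373.57601487]), 'attitude': array([-0.30433301,  0.00157089,  1.26271538])}
{'clock': 0.1, 'qpos': array([-1.32879647,  0.62928126,  0.03846561,  1.51826185, -0.02703362,
        0.99628182, -0.01997033]), 'qd': array([ 1.62244579e-04, -5.46752195e-04, -3.17266185e-05, -2.89100670e-03,
       -1.16922441e-03, -4.46492040e-04,  1.02349984e-04]), 'tau': array([ 2.41113390e-03, -5.64535010e+01,  1.23009112e+00, -1.93973923e+01,
        1.11987421e-02,  5.47053030e-03,  5.31535349e-06]), 'eef_pos': array([196.73105965, 618.93270881, 230.46547193]), 'tool_rot': array([3.14159012e+00, 1.71399156e-03, 1.26299112e+00]), 'force': array([ 0.83518464, -0.16780819,  0.10868062]), 'torque': array([0.04514799, 0.02672751, 0.01089384]), 'width': 85.34478945558625}
```

View pics/scene0.png

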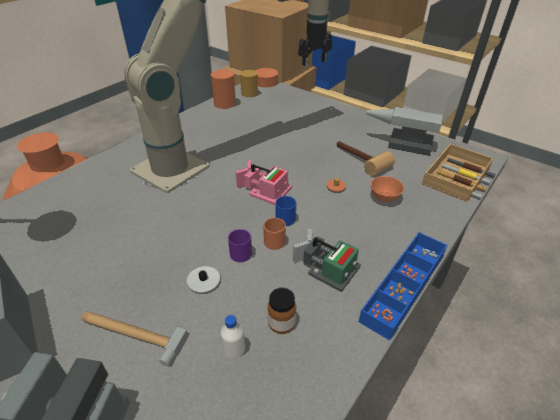

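View pics/top0.png

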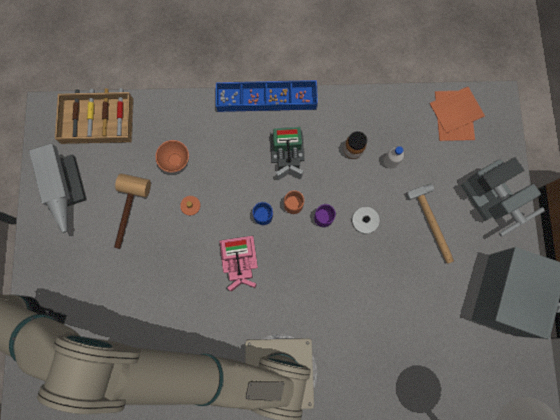

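Scene view: copper canister at about (274,234), with blue (286,211) and purple (240,246) look-alikes. Copper lid with knob is at (336,185), silver lid at (203,279), green stop at (330,258), pink decoy at (265,182). In the top view these are canister (293,202), lid (190,206), green stop (288,150). I'll confirm with enlarged crops.

```bash
python3 - <<'E'
from h import *
t=np.load("top0.npz")["im"];s=np.load("scene0.npz")["im"]
a=cv2.resize(t[120:235,170:330],None,fx=5,fy=5,interpolation=cv2.INTER_CUBIC)
b=cv2.resize(s[165:295,225:385],None,fx=5,fy=4.6,interpolation=cv2.INTER_CUBIC)
cv2.imwrite("pics/tc.png",a[...,::-1]);cv2.imwrite("pics/sc.png",b[...,::-1])
E
```

```text
(no output)
```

View pics/tc.png

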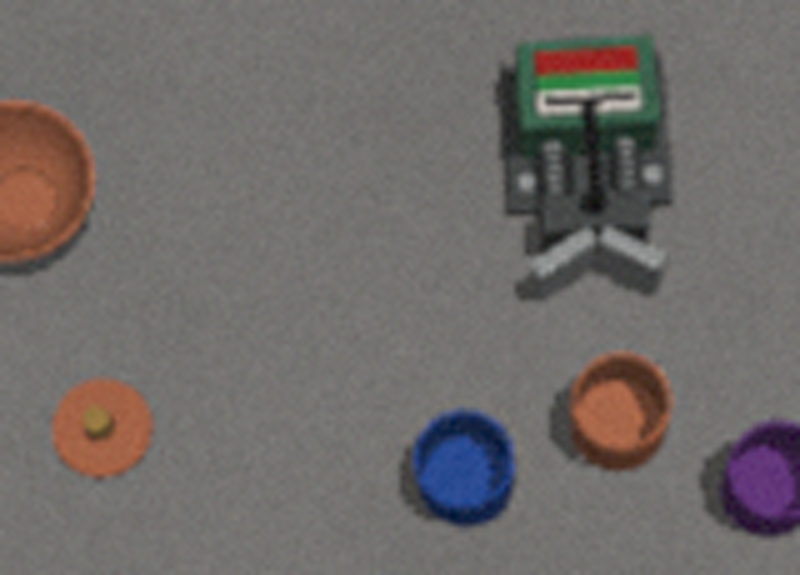

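View pics/sc.png

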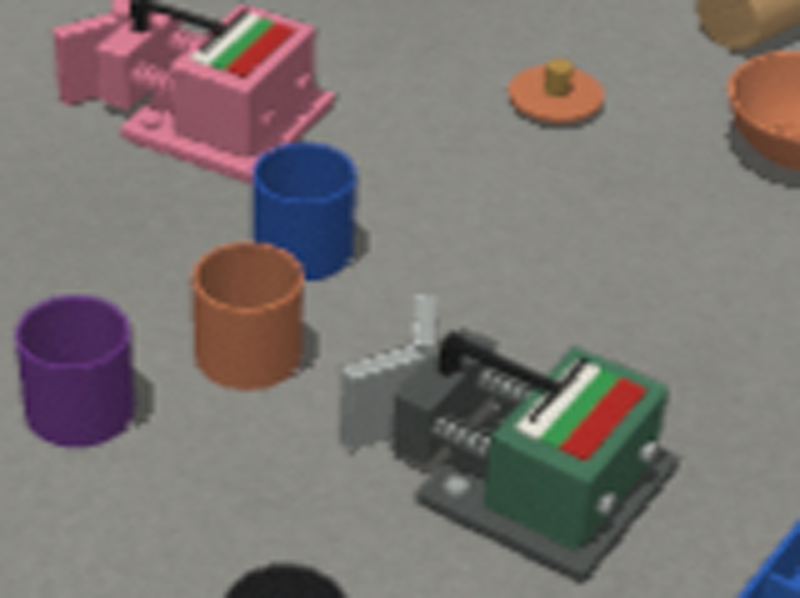

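```bash
cat > m.py <<'E'
from h import *
def blob(im,lo,hi,near,rad):
    hsv=cv2.cvtColor(im,cv2.COLOR_RGB2HSV)
    m=cv2.inRange(hsv,lo,hi)
    k=np.zeros_like(m);cv2.circle(k,near,rad,255,-1)
    return cv2.bitwise_and(m,k)
COP=((3,110,60),(14,255,255))
BR=((17,80,60),(30,255,255))
E
python3 - <<'E'
from m import *
T=np.load("top0.npz");S=np.load("scene0.npz")
ct,cs=get_calibration("top"),get_calibration("scene")
def cen(m):
    n,l,st,c=cv2.connectedComponentsWithStats(m)
    i=1+np.argmax(st[1:,4]);return c[i],st[i,4],(l==i)
res={}
for name,col,nt,ns,rt,rs in [("can",COP,(293,202),(274,234),16,22),("flange",COP,(190,206),(336,185),16,18),("knob",BR,(190,204),(336,182),10,12)]:
    for c,X,n,r,v in [(ct,T,nt,rt,'top'),(cs,S,ns,rs,'scene')]:
        p,a,m=cen(blob(X["im"],*col,n,r)); res[name,v]=p
        P=pts(c,X["D"])[m&(X["D"]>0)]
        print(name,v,p,a,"z pct",np.percentile(P[:,2],[5,50,95]).round(1),"med",np.median(P,0).round(1))
        if name=="can":
            Q=P[P[:,2]>66]; 
        elif name=="flange": Q=P
        else: Q=P
        (x,y),rr=cv2.minEnclosingCircle(Q[:,:2].astype(np.float32)); print("   circ",x,y,rr, Q[:,2].mean())
print("knob tri",two(ct,res["knob","top"],cs,res["knob","scene"]))
print("flange tri",two(ct,res["flange","top"],cs,res["flange","scene"]))
# neighbours
for name,lo,hi,n in [("blue",(105,120,40),(125,255,255),(262,213)),("purple",(130,80,30),(160,255,255),(325,215))]:
    p,a,m=cen(blob(T["im"],lo,hi,n,18));P=pts(ct,T["D"])[m];P=P[P[:,2]>64]
    print(name,p,cv2.minEnclosingCircle(P[:,:2].astype(np.float32)),P[:,2].max())
# stop: depth from top + scene
for c,X,v,(u0,u1,v0,v1) in [(ct,T,'top',(265,312,120,185)),(cs,S,'scene',(290,365,228,290))]:
    P=pts(c,X["D"])[v0:v1,u0:u1].reshape(-1,3);rgb=X["im"][v0:v1,u0:u1].reshape(-1,3)
    hsv=cv2.cvtColor(rgb[None],cv2.COLOR_RGB2HSV)[0]
    g=(hsv[:,0]>40)&(hsv[:,0]<85)&(hsv[:,1]>80)&(P[:,2]>71)&(P[:,2]<90)
    # steel vee: bright, low sat, z>55
    st=(hsv[:,1]<40)&(hsv[:,2]>110)&(P[:,2]>55)&(P[:,2]<72)
    print(v,"green",g.sum(),cv2.minAreaRect(P[g][:,:2].astype(np.float32)),P[g][:,2].mean(),"steel",st.sum())
    q=P[st];print(q[np.argsort(q[:,1])].round(1)[::max(1,len(q)//25)].tolist())
E
```

```text
can top [293.41359773 201.67705382] 353 z pct [-0.7 13.  69.7] med [537.9 -59.3  13. ]
   circ 530.3960571289062 -59.208953857421875 31.363584518432617 69.89898230162024
can scene [274.03171953 233.07512521] 599 z pct [ 9.  43.2 69.2] med [534.5 -69.   43.2]
   circ 531.3920288085938 -61.61810302734375 32.580345153808594 68.8905228167861
flange top [189.96691176 205.25      ] 272 z pct [ 6.2 13.8 20.5] med [531.5 278.1  13.8]
   circ 534.5714721679688 278.582275390625 33.182193756103516 13.543329054131986
flange scene [335.58783784 185.53378378] 148 z pct [ 9.2 12.6 15.8] med [540.6 269.6  12.6]
   circ 536.182373046875 276.3031921386719 32.880828857421875 12.584644773824035
knob top [188.80952381 203.95238095] 21 z pct [29.7 35.3 41.3] med [531.7 277.5  35.3]
   circ 532.9887084960938 279.5691833496094 8.365194320678711 35.34252447017552
knob scene [336.06060606 181.42424242] 33 z pct [14.3 29.6 37.5] med [537.2 273.1  29.6]
   circ 536.4095458984375 274.77880859375 8.65346622467041 28.109634663446386
knob tri (array([533.96442052, 279.711836  ,  23.42806739]), np.float64(2.11171287
[... 1265 characters left out ...]
63620376587) 75.49358891765287 steel 120
[[628.2, -92.8, 66.9], [622.4, -89.2, 64.2], [630.0, -85.7, 62.3], [628.4, -83.9, 67.6], [622.9, -80.8, 65.4], [634.0, -77.4, 61.9], [632.8, -76.1, 67.9], [624.2, -73.2, 64.1], [636.3, -71.5, 66.4], [630.4, -67.6, 63.4], [635.8, -66.0, 65.6], [637.0, -63.1, 67.9], [638.8, -60.6, 63.1], [643.2, -57.3, 63.2], [642.5, -56.5, 66.0], [637.4, -53.9, 64.7], [638.9, -46.3, 63.4], [647.0, -43.7, 66.4], [638.0, -40.3, 65.9], [642.6, -37.3, 66.4], [633.3, -33.5, 65.6], [632.2, -32.2, 67.8], [629.5, -28.1, 66.8], [634.5, -25.7, 68.0], [625.2, -22.0, 67.4], [619.4, -18.2, 65.0], [621.0, -15.8, 68.0], [650.1, -12.9, 59.7], [624.2, -10.4, 65.8], [654.5, -8.8, 55.3]]
```

Lid knob triangulates to (534,280,23), canister to about (531,-60), vee corner to about (640,-50); all agree with the stated heights and sizes. Moving above the lid for a wrist look.

Call:
{"name": "arm_command", "arguments": {"rot": [[0,0,6],[0,0,6],[0,0,6],[0,0,0],[0,0,0]], "slide": [[26,-30,0],[26,-30,0],[26,-30,0],[26,-30,0],[26,-30,0]], "gripper": [50,50,50,50,50]}}

```text
clock: 0.52
eef_pos: [316.9, 471.6, 227.0]
tool_rot: [-3.133, -0.0, 1.616]
force: [1.0, -0.3, 0.7]
width: 49.5
```

Call:
{"name": "arm_command", "arguments": {"rot": [[0,0,0],[0,0,0],[0,0,0],[0,0,0],[0,0,0]], "slide": [[26,-30,0],[26,-30,0],[26,-30,0],[26,-30,0],[26,-30,0]], "gripper": [50,50,50,50,50]}}

```text
clock: 0.93
eef_pos: [450.5, 312.4, 225.7]
tool_rot: [-3.13, 0.002, 1.618]
force: [0.8, 0.4, -0.1]
width: 50.2
```

Call:
{"name": "arm_command", "arguments": {"rot": [[0,0,0],[0,0,0],[0,0,0]], "slide": [[36,-16,0],[26,-10,-15],[0,0,0]], "gripper": [50,50,50]}}

```text
clock: 1.18
eef_pos: [521.0, 272.8, 210.1]
tool_rot: [-3.133, 0.009, 1.604]
force: [-0.0, -1.4, -0.2]
width: 50.1
```

```bash
python3 - <<'E'
from h import *
s=telemetry.read_state();print(s["eef_pos"],s["tool_rot"],s["clock"])
c=get_calibration("wrist");im,D=get_image("wrist");print(c)
cv2.imwrite("pics/w1.png",im[...,::-1]);np.savez("w1.npz",im=im,D=D,c=c)
print(proj(c,[534,279.5,25]))
E
```

```text
[521.03468809 272.82718652 210.10732045] [-3.13301368  0.00873152  1.60354964] 1.1833
{'fx': 330.61203823340975, 'fy': 330.61203823340975, 'cx': 278.80126793100857, 'cy': 209.52549790555187, 'xyz': array([445.0095868 , 271.71170039, 353.84409266]), 'attitude': array([-0.29578568,  0.00855755,  1.60334089])}
(np.float64(286.2797485386171), np.float64(199.31489899782068))
```

View pics/w1.png

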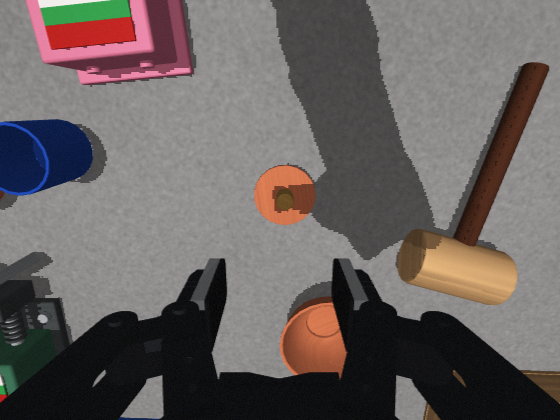

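Wrist view: lid with knob at about (285,197), prediction (286,199). Blue look-alike on the left, bowl at bottom, mallet right.

```bash
cat >> m.py <<'E'
def cen(m):
    n,l,st,c=cv2.connectedComponentsWithStats(m)
    i=1+np.argmax(st[1:,4]);return c[i],st[i,4],(l==i)
def lidmeas(im,D,c,near,r=34):
    hsv=cv2.cvtColor(im,cv2.COLOR_RGB2HSV)
    m=cv2.inRange(hsv,(3,90,30),(30,255,255))
    k=np.zeros_like(m);cv2.circle(k,near,r+12,255,-1);m&=k
    cs,_=cv2.findContours(m,cv2.RETR_EXTERNAL,cv2.CHAIN_APPROX_NONE)
    ct=max(cs,key=cv2.contourArea); el=cv2.fitEllipse(ct)
    kb,a,mm=cen(blob(im,(19,60,30),(32,255,255),near,r))
    return el,kb,a,mm,ct
E
python3 - <<'E'
from m import *
W=np.load("w1.npz",allow_pickle=True);c=W["c"].item();im,D=W["im"],W["D"]
el,kb,a,mm,ct=lidmeas(im,D,c,(285,196))
print("flange ellipse",el,"->",onplane(c,*el[0],12))
print("edge circ", cv2.minEnclosingCircle(np.array([onplane(c,*p[0],12)[:2] for p in ct],np.float32)))
P=pts(c,D)[mm];print("knob",kb,a,"z",np.percentile(P[:,2],[5,50,95]),onplane(c,*kb,35)); T=P[P[:,2]>32];print(T.mean(0))
# triangulate flange & knob-top with top camera
ctp=get_calibration("top")
print(two(c,kb,ctp,(188.81,203.95)))
# vee neighbours; blue rim, tilt
s=telemetry.read_state();print(s["eef_pos"])
E
```

```text
flange ellipse ((284.35400390625, 194.4903106689453), (58.960174560546875, 60.73588562011719), 85.50491333007812) -> [532.26713078 277.54817478  12.        ]
edge circ ((533.089111328125, 277.6169738769531), 32.99085998535156)
knob [280.44444444 192.77777778] 9 z [ 27.0613658   33.89109587 226.8564897 ] [524.77907052 273.21100174  35.        ]
[509.83689037 272.39238037  98.79668342]
(array([522.38804076, 273.51083224,  60.24977969]), np.float64(7.662232261159084))
[519.48304872 274.59432897 211.30369199]
```

```bash
cat >> m.py <<'E'
def tiltfix(yaw=None):
    s=telemetry.read_state();r=np.array(s["tool_rot"])
    Rc=R.from_euler('xyz',r);Rd=R.from_euler('xyz',[np.pi,0,r[2] if yaw is None else yaw])
    return s["eef_pos"].round(1),(Rd*Rc.inv()).as_rotvec(degrees=True).round(2)
E
python3 -c "
from m import *
print(tiltfix(1.571))"
```

```text
(array([519.5, 274.6, 211.3]), array([ 0.42, -0.5 , -1.94]))
```

Call:
{"name": "arm_command", "arguments": {"rot": [[0.4,-0.5,-1.9],[0,0,0],[0,0,0],[0,0,0],[0,0,0]], "slide": [[13.5,3.5,-20],[0,0,-40],[0,0,-40],[0,0,-35],[0,0,0]], "gripper": [50,50,50,50,50]}}

```text
clock: 1.65
eef_pos: [531.3, 283.3, 74.8]
tool_rot: [3.138, -0.007, 1.573]
force: [-1.2, 0.2, -0.5]
width: 50.1
```

```bash
python3 - <<'E'
from m import *
print(tiltfix(1.571))
c=get_calibration("wrist");im,D=get_image("wrist")
cv2.imwrite("pics/w2.png",im[...,::-1]);np.savez("w2.npz",im=im,D=D,c=c)
print(proj(c,[533,278,37]),proj(c,[533,278,13]))
s=telemetry.read_state();print(proj(c,s["eef_pos"]),proj(c,s["eef_pos"]*[1,1,0]+[0,0,13]))
E
```

```text
(array([531.3, 283.3,  74.8]), array([-0.42,  0.21, -0.1 ]))
(np.float64(269.1918492878677), np.float64(244.8954038083352)) (np.float64(269.92232404483826), np.float64(230.21962011073865))
(np.float64(281.0295079481242), np.float64(279.1522831092171)) (np.float64(279.6647352405818), np.float64(229.85405331617747))
```

View pics/w2.png

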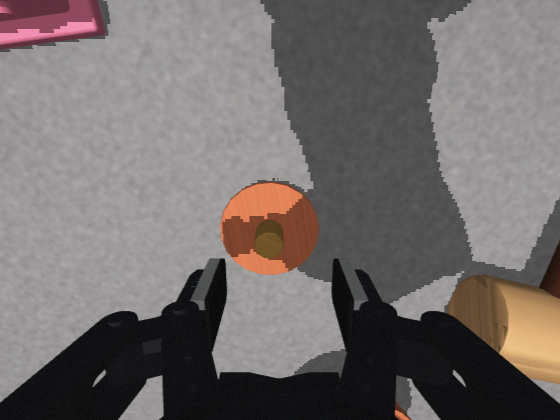

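Flange at (270,228), knob top at (269,243), within 2 px of prediction; TCP is 5 mm too far in y. Correct, descend and grip.

Call:
{"name": "arm_command", "arguments": {"rot": [[-0.4,0.2,0],[0,0,0],[0,0,0],[0,0,0],[0,0,0]], "slide": [[1.5,-5.3,0],[0,0,-20],[0,0,-22],[0,0,-14],[0,0,0]], "gripper": [50,50,50,50,50]}}

```text
clock: 2.12
eef_pos: [539.5, 285.1, 32.3]
tool_rot: [3.124, -0.011, 1.577]
force: [0.2, -0.1, 0.0]
width: 49.6
```

```bash
python3 - <<'E'
from m import *
print(tiltfix(1.571))
c=get_calibration("wrist");im,D=get_image("wrist")
cv2.imwrite("pics/w3.png",im[...,::-1]);np.savez("w3.npz",im=im,D=D,c=c)
print(proj(c,[533,278,37]),proj(c,[533,278,13]))
E
```

```text
(array([539.5, 285.1,  32.3]), array([-0.63,  1.  , -0.36]))
(np.float64(263.3454859879382), np.float64(265.80594021038314)) (np.float64(264.8401393098828), np.float64(244.24212334261915))
```

View pics/w3.png

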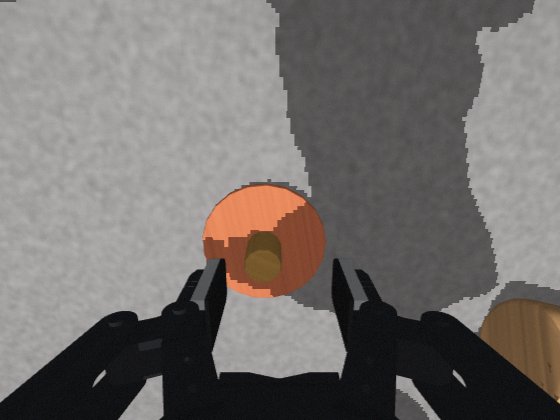

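Call:
{"name": "arm_command", "arguments": {"rot": [[-0.6,1.0,0],[0,0,0],[0,0,0]], "slide": [[-6.5,-7,0],[0,0,0],[0,0,0]], "gripper": [50,50,50]}}

```text
clock: 2.42
eef_pos: [535.6, 279.4, 38.3]
tool_rot: [3.136, -0.004, 1.577]
force: [-0.3, 0.9, -0.1]
width: 49.9
```

```bash
python3 - <<'E'
from m import *
for i in range(3):
    print(tiltfix(1.571))
c=get_calibration("wrist");im,D=get_image("wrist")
cv2.imwrite("pics/w4.png",im[...,::-1]);np.savez("w4.npz",im=im,D=D,c=c)
print(proj(c,[533,278,37]),proj(c,[533,278,13]),tiltfix())
el,kb,a,mm,ct=lidmeas(im,D,c,(262,240),62)
print(el,onplane(c,*el[0],11))
E
```

```text
(array([535.6, 279.4,  38.3]), array([-0.21,  0.32, -0.37]))
(array([535.6, 279.4,  38.3]), array([-0.21,  0.32, -0.37]))
(array([535.6, 279.4,  38.3]), array([-0.21,  0.32, -0.37]))
(np.float64(275.7924618077262), np.float64(267.0831870867102)) (np.float64(276.00508868511776), np.float64(246.66814550062412)) (array([535.7, 279.2,  38.4]), array([-0.2 ,  0.33,  0.  ]))
((275.28692626953125, 243.12030029296875), (108.9245376586914, 116.31627655029297), 93.33885955810547) [531.74283585 277.5857085   11.        ]
```

View pics/w4.png

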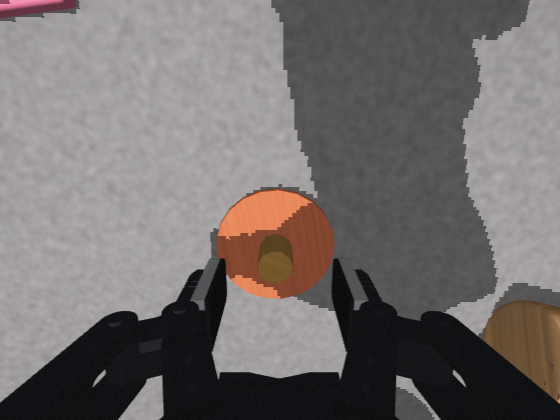

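Call:
{"name": "arm_command", "arguments": {"rot": [[-0.2,0.3,-0.3],[0,0,0],[0,0,0],[0,0,0]], "slide": [[-3,-1.5,-7],[0,0,-7],[0,0,-5],[0,0,0]], "gripper": [50,50,50,50]}}

```text
clock: 2.8
eef_pos: [533.4, 277.8, 19.4]
tool_rot: [3.139, -0.001, 1.571]
force: [-0.6, 0.5, -0.2]
width: 49.9
```

```bash
python3 - <<'E'
from m import *
print(tiltfix(1.571),telemetry.read_state()["force"])
E
```

```text
(array([533.4, 277.8,  19.4]), array([-0.06,  0.14, -0.01])) [-0.57622909  0.48431876 -0.22711836]
```

Call:
{"name": "arm_command", "arguments": {"rot": [[0,0,0],[0,0,0],[0,0,0],[0,0,0],[0,0,0]], "slide": [[-0.5,0,-2],[0,0,0],[0,0,0],[0,0,0],[0,0,0]], "gripper": [10,10,10,10,10]}}

```text
clock: 3.22
eef_pos: [532.3, 277.6, 16.3]
tool_rot: [3.141, -0.0, 1.571]
force: [0.1, -0.9, -0.2]
width: 15.7
```

Call:
{"name": "arm_command", "arguments": {"rot": [[0,0,0],[0,0,0],[0,0,0]], "slide": [[0,0,0],[0,0,0],[0,0,0]], "gripper": [10,10,10]}}

```text
clock: 3.47
eef_pos: [532.3, 277.6, 16.3]
tool_rot: [3.141, -0.0, 1.571]
force: [-0.1, 0.6, -0.8]
width: 15.7
```

Call:
{"name": "arm_command", "arguments": {"rot": [[0,0,0],[0,0,0],[0,0,0],[0,0,0],[0,0,0]], "slide": [[0,0,15],[0,0,35],[0,0,40],[0,0,40],[0,0,0]], "gripper": [10,10,10,10,10]}}

```text
clock: 3.88
eef_pos: [528.8, 275.9, 147.4]
tool_rot: [-3.135, 0.004, 1.572]
force: [1.6, 0.2, -1.3]
width: 15.6
```

```bash
python3 - <<'E'
from m import *
print(tiltfix(1.571),telemetry.read_state()["force"])
c=get_calibration("wrist");im,D=get_image("wrist")
cv2.imwrite("pics/w5.png",im[...,::-1]);np.savez("w5.npz",im=im,D=D,c=c)
s=telemetry.read_state()
for p in [[0,0,-21],[0,0,3],[33,0,3],[-33,0,3],[0,33,3],[0,-33,3]]: print(p,proj(c,s["eef_pos"]+np.array(p)))
E
```

```text
(array([528.8, 275.9, 147.4]), array([ 0.24, -0.4 , -0.04])) [ 1.62798748  0.22534707 -1.34403342]
[0, 0, -21] (np.float64(277.2869500574652), np.float64(250.07158766827803))
[0, 0, 3] (np.float64(276.87139207520306), np.float64(270.5324182558117))
[33, 0, 3] (np.float64(276.9417028628983), np.float64(328.8386741975371))
[-33, 0, 3] (np.float64(276.79198148248827), np.float64(204.68001501748023))
[0, 33, 3] (np.float64(345.48889344456893), np.float64(270.6983503495734))
[0, -33, 3] (np.float64(208.35621685383035), np.float64(270.3667336090081))
```

View pics/w5.png

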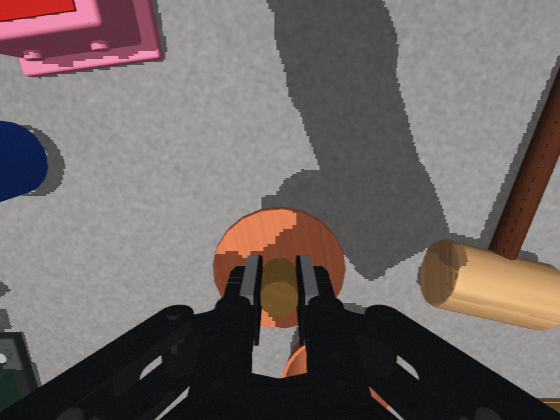

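Lid is held level by the knob (knob at (281,285) between the pads). Moving toward the canister, stopping to the side to see it and the vee.

Call:
{"name": "arm_command", "arguments": {"rot": [[0.2,-0.4,0],[0,0,0],[0,0,0],[0,0,0],[0,0,0]], "slide": [[0,-35,10],[0,-38,10],[0,-38,0],[0,-38,0],[0,-38,0]], "gripper": [10,10,10,10,10]}}

```text
clock: 4.35
eef_pos: [522.9, 95.7, 162.2]
tool_rot: [-3.137, -0.006, 1.593]
force: [0.7, -0.7, -0.7]
width: 16.1
```

Call:
{"name": "arm_command", "arguments": {"rot": [[0,0,0],[0,0,0],[0,0,0],[0,0,0]], "slide": [[0,-30,0],[0,-15,0],[0,0,0],[0,0,0]], "gripper": [10,10,10,10]}}

```text
clock: 4.68
eef_pos: [518.6, 35.9, 158.0]
tool_rot: [-3.128, 0.001, 1.577]
force: [-1.2, 0.5, -0.9]
width: 15.6
```

```bash
python3 - <<'E'
from m import *
print(tiltfix(1.571),telemetry.read_state()["force"])
c=get_calibration("wrist");im,D=get_image("wrist")
cv2.imwrite("pics/w6.png",im[...,::-1]);np.savez("w6.npz",im=im,D=D,c=c)
print(proj(c,[531,-60,70]),proj(c,[640,-49,66]))
E
```

```text
(array([518.6,  35.9, 158. ]), array([ 0.07, -0.79, -0.37])) [-1.16862396  0.54906157 -0.90581436]
(np.float64(150.56886421210615), np.float64(232.03372950895428)) (np.float64(178.55335953338738), np.float64(350.17904248584045))
```

View pics/w6.png

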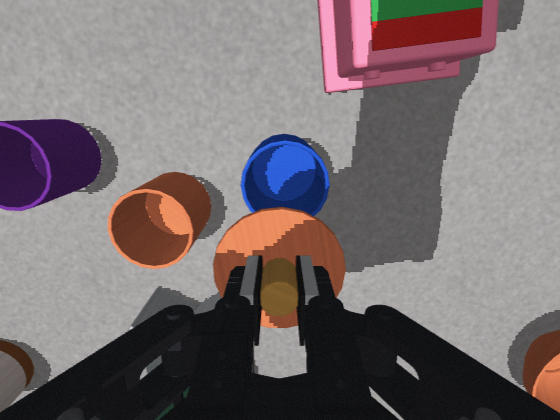

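Canister rim is centred near (151,228); blue at (285,180), purple at left. Measuring the rim, blue can, vee, and the held lid's offset.

```bash
cat >> m.py <<'E'
def fitc(P):
    A=np.c_[2*P[:,:2],np.ones(len(P))];b=(P[:,:2]**2).sum(1)
    for _ in range(4):
        x=np.linalg.lstsq(A,b,rcond=None)[0];r=np.sqrt(x[2]+x[0]**2+x[1]**2)
        d=np.hypot(P[:,0]-x[0],P[:,1]-x[1])-r; k=abs(d)<max(1.5,2*np.median(abs(d)))
        P=P[k];A=A[k];b=b[k]
    return x[:2].round(1),round(r,1),len(P)
E
python3 - <<'E'
from m import *
W=np.load("w6.npz",allow_pickle=True);c=W["c"].item();im,D=W["im"],W["D"];P=pts(c,D)
hsv=cv2.cvtColor(im,cv2.COLOR_RGB2HSV)
def rim(lo,hi,near,r,name):
    m=blob(im,lo,hi,near,r)
    _,_,mm=cen(m)
    Z=P[...,2]; k=mm&(Z>62)&(Z<75)
    print(name,"z med",np.median(Z[k]),"depth circ",fitc(P[k]))
    # outer contour on rays at z=70: the contour side away from base = rim
    cs,_=cv2.findContours(mm.astype(np.uint8),cv2.RETR_EXTERNAL,cv2.CHAIN_APPROX_NONE);ct=max(cs,key=cv2.contourArea)[:,0]
    zz=Z[ct[:,1],ct[:,0]]; ct=ct[(zz>60)&(zz<80)]
    Q=np.array([onplane(c,*p,70) for p in ct]);print("  ray circ",fitc(Q))
    return fitc(Q)[0]
a=rim((3,80,30),(16,255,255),(158,220),58,"can")
rim((100,80,20),(125,255,255),(285,175),50,"blue")
rim((128,60,20),(165,255,255),(40,165),80,"purple")
# triangulate rim centre: top-view rim ellipse centre
# held lid: flange
m=blob(im,(3,80,30),(16,255,255),(279,262),70)
_,_,mm=cen(m); Z=P[...,2]
s=telemetry.read_state()["eef_pos"]
k=mm&(Z>148)&(Z<162)
print("flange z",np.median(Z[k])-158)
cs,_=cv2.findContours(m,cv2.RETR_EXTERNAL,cv2.CHAIN_APPROX_NONE);ct=max(cs,key=cv2.contourArea)[:,0]
zz=Z[ct[:,1],ct[:,0]];ct=ct[(zz>145)&(zz<165)&(ct[:,1]<262)]
print("lid circ",fitc(np.array([onplane(c,*p,153.5) for p in ct])))
# vee
st=(hsv[...,1]<45)&(hsv[...,2]>70)&(Z>58)&(Z<70)&(P[...,0]>600)&(P[...,0]<660)&(abs(P[...,1]+49)<50)
q=P[st];print(len(q)); 
if len(q): q=q[np.argsort(q[:,1])];print(q[::max(1,len(q)//20)].round(0).tolist())
E
```

```text
can z med 69.56248387141699 depth circ (array([528.3, -59.4]), np.float64(30.1), 1528)
  ray circ (array([529., -60.]), np.float64(31.6), 142)
blue z med 70.10756403903423 depth circ (array([493.5,  39.7]), np.float64(29.8), 917)
  ray circ (array([494.2,  39.8]), np.float64(31.4), 87)
purple z med 69.0049649799036 depth circ (array([ 482.6, -156.1]), np.float64(30.0), 1170)
  ray circ (array([ 482.7, -155.6]), np.float64(31.5), 43)
flange z -2.5725050439512245
lid circ (array([519.3,  36. ]), np.float64(32.5), 100)
107
[[620.0, -90.0, 66.0], [616.0, -88.0, 65.0], [616.0, -87.0, 65.0], [616.0, -87.0, 60.0], [616.0, -87.0, 62.0], [617.0, -86.0, 62.0], [615.0, -86.0, 64.0], [617.0, -85.0, 58.0], [617.0, -85.0, 62.0], [618.0, -83.0, 60.0], [617.0, -82.0, 59.0], [659.0, -76.0, 60.0], [659.0, -75.0, 60.0], [655.0, -73.0, 61.0], [655.0, -72.0, 62.0], [654.0, -71.0, 61.0], [656.0, -71.0, 61.0], [656.0, -70.0, 60.0], [653.0, -70.0, 60.0], [651.0, -69.0, 61.0], [652.0, -69.0, 61.0], [650.0, -68.0, 61.0]]
```

Call:
{"name": "arm_command", "arguments": {"rot": [[0,-0.8,-0.3],[0,0,0],[0,0,0],[0,0,0],[0,0,0]], "slide": [[4,-35,0],[4,-35,0],[2,-24,-15],[0,0,-15],[0,0,0]], "gripper": [10,10,10,10,10]}}

```text
clock: 5.15
eef_pos: [530.8, -48.8, 125.8]
tool_rot: [3.139, -0.005, 1.591]
force: [-0.8, 1.4, -0.9]
width: 15.9
```

```bash
python3 - <<'E'
from m import *
print(tiltfix(1.571),telemetry.read_state()["force"])
c=get_calibration("wrist");im,D=get_image("wrist")
cv2.imwrite("pics/w7.png",im[...,::-1]);np.savez("w7.npz",im=im,D=D,c=c)
print(proj(c,[529,-60,70]))
E
```

```text
(array([530.8, -48.8, 125.8]), array([-0.27,  0.15, -1.17])) [-0.80938759  1.44492779 -0.87430334]
(np.float64(260.8696276647173), np.float64(228.29059344645924))
```

View pics/w7.png

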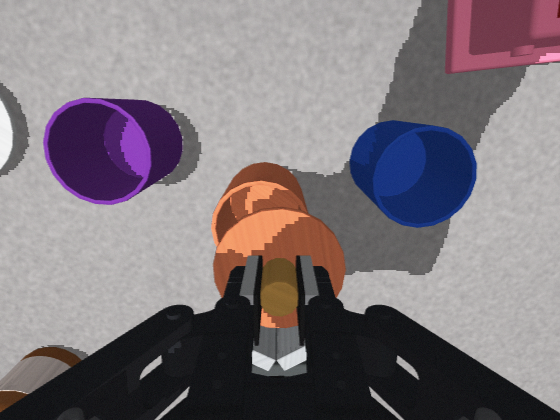

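Lid (flange around (279,265)) hangs in front of the canister rim (visible arc at (215-305,180-240)), about 11 mm too far in y. I'll measure the arc for the final alignment.

```bash
cat >> m.py <<'E'
def fitr(P,r):
    from scipy.optimize import least_squares
    f=lambda x:np.hypot(P[:,0]-x[0],P[:,1]-x[1])-r
    q=least_squares(f,P[:,:2].mean(0)+[10,-2],loss='soft_l1');return q.x.round(1),np.abs(q.fun).mean().round(2),len(P)
E
python3 - <<'E'
from m import *
W=np.load("w7.npz",allow_pickle=True);c=W["c"].item();im,D=W["im"],W["D"];P=pts(c,D);Z=P[...,2]
m=blob(im,(3,80,30),(16,255,255),(275,240),110)
k=((m>0)&(Z>66)&(Z<73)).astype(np.uint8)
ys,xs=np.nonzero(k);print(len(ys),Z[k>0].mean())
# bright rim annulus: mean radius 30.5
Q=np.array([onplane(c,u,v,70) for u,v in zip(xs,ys)])
x,e,n=fitr(Q,30.5);print("rim",x,e)
d=np.hypot(*(Q[:,:2]-x).T);Q2=Q[(d>28.5)&(d<33)];print(fitr(Q2,30.5),fitc(Q2))
vis=im.copy();vis[k>0]=[0,255,0];cv2.imwrite("pics/w7m.png",vis[120:300,180:380,::-1])
cs,_=cv2.findContours(((m>0)&(Z>110)).astype(np.uint8),cv2.RETR_EXTERNAL,cv2.CHAIN_APPROX_NONE);ct=max(cs,key=cv2.contourArea)[:,0]
ct=ct[ct[:,1]<262]
L=np.array([onplane(c,*p,121) for p in ct]);print("lid",fitr(L,33),fitc(L),telemetry.read_state()["eef_pos"])
E
```

```text
794 69.97841409485822
rim [529.1 -60. ] 0.88
(array([529.1, -60. ]), np.float64(0.86), 781) (array([528.2, -60.3]), np.float64(29.9), 687)
lid (array([532.6, -48.8]), np.float64(6.61), 243) (array([531. , -48.9]), np.float64(32.3), 108) [531.28621177 -49.07769115 126.78118602]
```

Call:
{"name": "arm_command", "arguments": {"rot": [[-0.3,0.2,-1],[0,0,0],[0,0,0],[0,0,0]], "slide": [[-2,-11,-10],[0,0,-5],[0,0,0],[0,0,0]], "gripper": [10,10,10,10]}}

```text
clock: 5.53
eef_pos: [530.4, -55.2, 111.4]
tool_rot: [3.14, -0.001, 1.581]
force: [0.5, 0.5, -1.4]
width: 16.0
```

```bash
python3 - <<'E'
from m import *
print(tiltfix(1.571),telemetry.read_state()["force"])
c=get_calibration("wrist");im,D=get_image("wrist");print(tiltfix(1.571))
cv2.imwrite("pics/w8.png",im[...,::-1]);np.savez("w8.npz",im=im,D=D,c=c)
P=pts(c,D);Z=P[...,2]
m=blob(im,(3,80,30),(16,255,255),(275,240),110)
k=((m>0)&(Z>66)&(Z<73)).astype(np.uint8)
ys,xs=np.nonzero(k)
Q=np.array([onplane(c,u,v,70) for u,v in zip(xs,ys)])
print(len(Q),fitr(Q,30.5))
E
```

```text
(array([530.4, -55.2, 111.4]), array([-0.04,  0.07, -0.56])) [ 0.5403783   0.53241821 -1.40427291]
(array([530.5, -54.8, 111.5]), array([-0.06,  0.08, -0.58]))
795 (array([529.1, -60.2]), np.float64(0.87), 795)
```

View pics/w8.png

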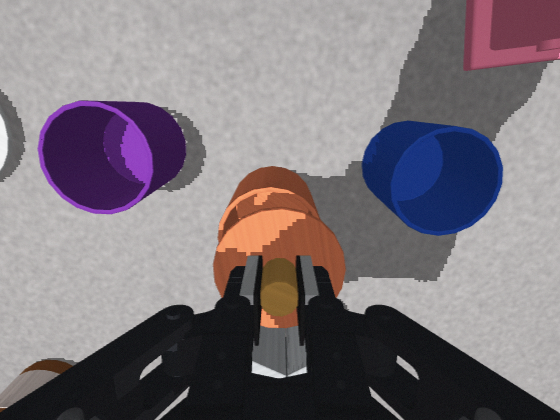

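Call:
{"name": "arm_command", "arguments": {"rot": [[0,0,-0.5],[0,0,0],[0,0,0]], "slide": [[-1.4,-5.2,-8],[0,0,-4],[0,0,0]], "gripper": [10,10,10]}}

```text
clock: 5.83
eef_pos: [529.9, -59.1, 99.4]
tool_rot: [3.138, -0.002, 1.574]
force: [0.4, 0.2, -0.8]
width: 16.0
```

```bash
python3 - <<'E'
from m import *
print(tiltfix(1.571),telemetry.read_state()["force"])
E
```

```text
(array([529.9, -59.1,  99.4]), array([-0.09,  0.22, -0.16])) [ 0.42252986  0.20915001 -0.83105854]
```

Call:
{"name": "arm_command", "arguments": {"rot": [[0,0.2,-0.2],[0,0,0],[0,0,0]], "slide": [[-0.9,-1.1,-3],[0,0,-3],[0,0,0]], "gripper": [10,10,10]}}

```text
clock: 6.08
eef_pos: [528.8, -60.5, 92.8]
tool_rot: [-3.141, -0.002, 1.57]
force: [-0.2, -0.6, -1.4]
width: 15.6
```

```bash
python3 - <<'E'
from m import *
print(tiltfix(1.571),telemetry.read_state()["force"])
c=get_calibration("wrist");im,D=get_image("wrist");print(tiltfix(1.571))
cv2.imwrite("pics/w9.png",im[150:300,180:380,::-1].repeat(3,0).repeat(3,1));np.savez("w9.npz",im=im,D=D,c=c)
P=pts(c,D);Z=P[...,2]
m=blob(im,(3,80,30),(16,255,255),(275,240),110)
k=((m>0)&(Z>66)&(Z<73)).astype(np.uint8)
ys,xs=np.nonzero(k)
Q=np.array([onplane(c,u,v,70) for u,v in zip(xs,ys)])
print(len(Q),fitr(Q,30.5))
cs,_=cv2.findContours(((m>0)&(Z>82)).astype(np.uint8),cv2.RETR_EXTERNAL,cv2.CHAIN_APPROX_NONE);ct=max(cs,key=cv2.contourArea)[:,0]
ct=ct[ct[:,1]<262];z=telemetry.read_state()["eef_pos"][2]-3.3
L=np.array([onplane(c,*p,z) for p in ct]);print("lid",fitc(L))
E
```

```text
(array([528.8, -60.5,  92.8]), array([-0.09, -0.01,  0.09])) [-0.24533027 -0.58451445 -1.35879382]
(array([528.9, -60.5,  93. ]), array([-0.08,  0.  ,  0.09]))
734 (array([528.9, -60.4]), np.float64(0.87), 734)
lid (array([528.1, -60.5]), np.float64(31.8), 107)
```

View pics/w9.png

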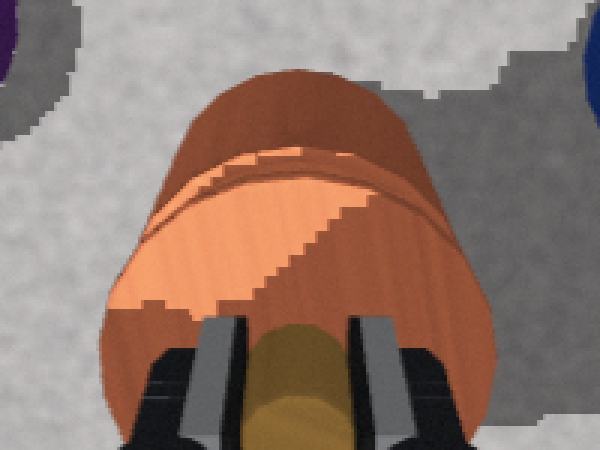

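Lid and rim are concentric within 1 mm. Lower gently.

Call:
{"name": "arm_command", "arguments": {"rot": [[0,0,0],[0,0,0],[0,0,0],[0,0,0]], "slide": [[0.3,0,-3],[0,0,-3],[0,0,-3],[0,0,0]], "gripper": [10,10,10,10]}}

```text
clock: 6.47
eef_pos: [529.6, -60.5, 83.4]
tool_rot: [3.141, -0.001, 1.569]
force: [-0.6, 0.2, -0.3]
width: 15.7
```

Call:
{"name": "arm_command", "arguments": {"rot": [[0,0,0],[0,0,0],[0,0,0]], "slide": [[-0.4,0,-2],[0,0,-2],[0,0,-1]], "gripper": [10,10,10]}}

```text
clock: 6.72
eef_pos: [529.4, -60.5, 78.1]
tool_rot: [3.14, -0.001, 1.57]
force: [-3.4, 0.8, 14.4]
width: 16.1
```

Stops at TCP z=78.1 with 14 N up; the expected seated height is 78.3, so the lid is seated. Release and rise.

Call:
{"name": "arm_command", "arguments": {"rot": [[0,0,0],[0,0,0],[0,0,0],[0,0,0],[0,0,0]], "slide": [[0,0,0.5],[0,0,0],[0,0,0],[0,0,0],[0,0,0]], "gripper": [45,45,45,45,45]}}

```text
clock: 7.13
eef_pos: [529.9, -60.5, 78.9]
tool_rot: [3.139, -0.001, 1.57]
force: [0.4, 0.4, 0.5]
width: 45.0
```

Call:
{"name": "arm_command", "arguments": {"rot": [[0,0,0],[0,0,0],[0,0,0],[0,0,0],[0,0,0]], "slide": [[0,0,10],[0,0,30],[-10,0,40],[-30,0,0],[0,0,0]], "gripper": [45,45,45,45,45]}}

```text
clock: 7.55
eef_pos: [487.4, -60.1, 162.5]
tool_rot: [-3.14, -0.002, 1.57]
force: [-1.8, -0.4, -1.4]
width: 45.1
```

```bash
python3 - <<'E'
from m import *
print(tiltfix(1.571),telemetry.read_state()["force"])
c=get_calibration("wrist");im,D=get_image("wrist");np.savez("w10.npz",im=im,D=D,c=c)
cv2.imwrite("pics/w10.png",im[...,::-1])
im,D=get_image("scene");np.savez("scene1.npz",im=im,D=D)
cv2.imwrite("pics/sc1.png",cv2.resize(im[180:310,225:385],None,fx=5,fy=4.6,interpolation=cv2.INTER_CUBIC)[...,::-1])
E
```

```text
(array([487.4, -60.1, 162.5]), array([-0.1 , -0.07,  0.05])) [-1.82681642 -0.35710825 -1.39038627]
```

View pics/w10.png

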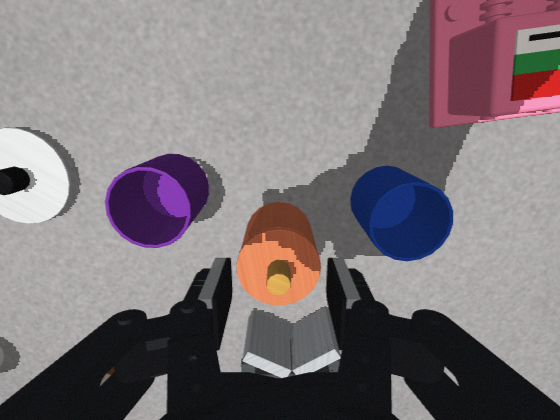

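View pics/sc1.png

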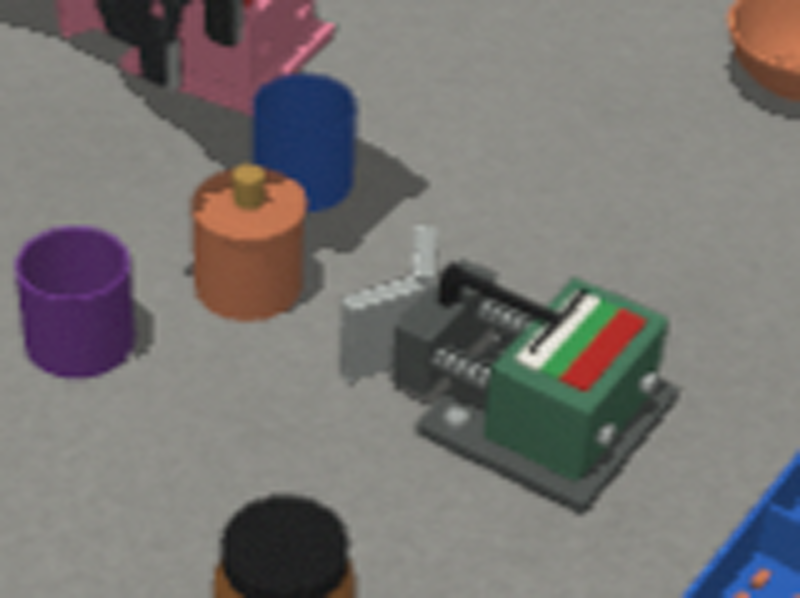

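Lid sits flush on the canister in both views; the vee is visible between the fingers at (245–340, 310–375). Check the lid height and measure the vee corner and direction.

```bash
python3 - <<'E'
from m import *
W=np.load("w10.npz",allow_pickle=True);c=W["c"].item();im,D=W["im"],W["D"];P=pts(c,D);Z=P[...,2]
m=blob(im,(3,80,30),(16,255,255),(280,265),60)>0
k=m&(Z>69)&(Z<82);ys,xs=np.nonzero(k)
Q=P[k];print("flange z pct",np.percentile(Q[:,2],[10,50,90]).round(1))
A=np.c_[Q[:,:2]-Q[:,:2].mean(0),np.ones(len(Q))];co=np.linalg.lstsq(A,Q[:,2],rcond=None)[0];print("plane slope",co)
(x,y),r=cv2.minEnclosingCircle(np.array([onplane(c,u,v,75)[:2] for u,v in zip(xs,ys)],np.float32));print("flange circ",x,y,r)
S=np.load("scene1.npz");cs=get_calibration("scene");PS=pts(cs,S["D"])
ms=blob(S["im"],*COP,(274,218),22)>0;q=PS[ms&(PS[...,2]>70)&(PS[...,2]<80)];print("scene flange",np.percentile(q[:,2],[10,50,90]).round(1),q.mean(0))
# vee inner faces in wrist view
hsv=cv2.cvtColor(im,cv2.COLOR_RGB2HSV)
reg=np.zeros(Z.shape,bool);reg[308:378,238:345]=True
f=reg&(hsv[...,1]<60)&(Z>6)&(Z<63)&(P[...,0]>600)&(P[...,0]<665)
F=P[f];print("face pts",len(F))
from scipy.optimize import least_squares
def res(p,F=F):
    # p: corner x,y, yaw ; faces normals at yaw+pi±30deg
    d=F[:,:2]-p[:2];c_,s_=np.cos(p[2]),np.sin(p[2])
    X=d[:,0]*c_+d[:,1]*s_;Y=-d[:,0]*s_+d[:,1]*c_
    return (X+np.abs(Y)*np.tan(np.pi/6))*np.cos(np.pi/6)
q=least_squares(res,[640,-49,0.05],loss='soft_l1');print("vee corner",q.x,np.abs(q.fun).mean())
px,py,yw=q.x
print("seat axis",px-37*np.cos(yw),py-37*np.sin(yw))
# independent: scene & top views, guide block edges for yaw
T=np.load("top0.npz");ct=get_calibration("top")
for nm,cc,X,box in [("scene",cs,S,(225,385,180,310)),("top",ct,T,(260,315,115,190))]:
    Pm=pts(cc,X["D"]);h=cv2.cvtColor(X["im"],cv2.COLOR_RGB2HSV)
    b=np.zeros(X["D"].shape,bool);b[box[2]:box[3],box[0]:box[1]]=True
    st=b&(h[...,1]<45)&(h[...,2]>110)&(Pm[...,2]>60)&(Pm[...,2]<70)&(Pm[...,0]>600)&(Pm[...,0]<645)
    q2=least_squares(lambda p:res(p,Pm[st]),[640,-49,0.05],loss='soft_l1');print(nm,"vee (edge mid)",q2.x,st.sum(),np.abs(q2.fun).mean())
E
```

```text
flange z pct [74.5 75.4 76.2]
plane slope [ 1.19275026e-02 -7.75592402e-04  7.53315588e+01]
flange circ 528.9464111328125 -59.97154998779297 33.75993728637695
scene flange [72.7 74.6 76.8] [536.5589802  -65.5576416   74.65714821]
face pts 3687
vee corner [ 6.36109966e+02 -4.89078653e+01  3.71902567e-02] 1.8349895492913089
seat axis 599.1355505709 -50.283587609556044
scene vee (edge mid) [ 6.44638914e+02 -4.67584936e+01  7.03268972e-02] 112 3.153728901045148
top vee (edge mid) [ 6.43548669e+02 -4.57188175e+01  5.62342401e-02] 80 2.801680548162401
```

Flange top is 75.4 and level, so the lid is fully seated. The vee corner is at about (637,-49), yaw about 0.045, so the canister is about 71 mm short. I'll straddle the canister's back with both fingers (40 mm apart), tips tilted forward so contact is low on the canister body and clear of the lid.

Call:
{"name": "arm_command", "arguments": {"rot": [[0,-6,0],[0,-6,0],[0,0,2.6],[0,0,0],[0,0,0]], "slide": [[-15,0,0],[-10,0,-10],[0,0,-35],[0,0,-30],[0,0,0]], "gripper": [40,40,40,40,40]}}

```text
clock: 8.07
eef_pos: [469.7, -68.5, 109.4]
tool_rot: [2.983, 0.021, 1.611]
force: [0.2, 1.0, 0.3]
width: 39.7
```

```bash
python3 - <<'E'
from m import *
s=telemetry.read_state();print(s["eef_pos"],s["tool_rot"],s["force"])
Rm=R.from_euler('xyz',s["tool_rot"]).as_matrix();print(Rm.round(3))
E
```

```text
[469.66835625 -68.51245972 109.36332908] [2.98332231 0.02080376 1.61135877] [0.17921356 1.03311742 0.28388741]
[[-0.041  0.987  0.158]
 [ 0.999  0.043 -0.014]
 [-0.021  0.158 -0.987]]
```

Call:
{"name": "arm_command", "arguments": {"rot": [[1.2,-3,0],[0,0,0],[0,0,0],[0,0,0],[0,0,0]], "slide": [[-3,8.5,-15],[0,0,-25],[0,0,-25],[0,0,-8],[0,0,0]], "gripper": [40,40,40,40,40]}}

```text
clock: 8.48
eef_pos: [468.8, -71.9, 69.3]
tool_rot: [2.98, 0.031, 1.607]
force: [-0.9, 0.3, -0.5]
width: 40.0
```

```bash
python3 - <<'E'
from m import *
s=telemetry.read_state();print(s["eef_pos"],s["tool_rot"],s["force"])
Rm=R.from_euler('xyz',s["tool_rot"]).as_matrix();print(Rm.round(3))
c=get_calibration("wrist");im,D=get_image("wrist");np.savez("w11.npz",im=im,D=D,c=c)
cv2.imwrite("pics/w11.png",im[...,::-1])
im,D=get_image("scene");np.savez("scene2.npz",im=im,D=D)
cv2.imwrite("pics/sc2.png",cv2.resize(im[160:290,225:385],None,fx=5,fy=4.6,interpolation=cv2.INTER_CUBIC)[...,::-1])
E
```

```text
[468.79052517 -71.92740469  69.31740716] [2.97989267 0.0309535  1.60697047] [-0.86444225  0.34508386 -0.52067926]
[[-0.036  0.986  0.162]
 [ 0.999  0.041 -0.025]
 [-0.031  0.161 -0.986]]
```

View pics/w11.png

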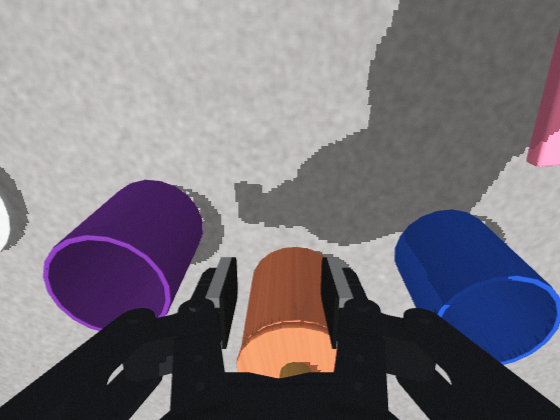

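View pics/sc2.png

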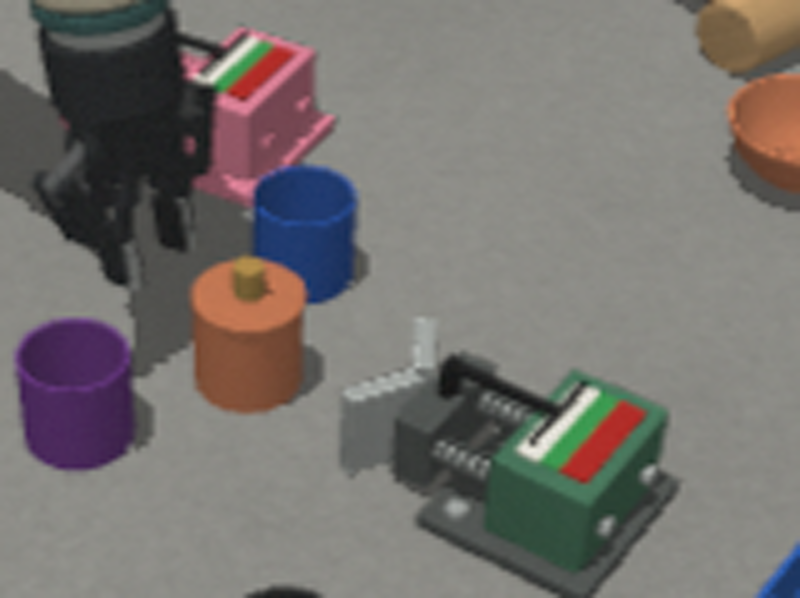

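Fingers are behind the canister but the motion fell short (z 69, y −72). Check joint limits.

```bash
python3 - <<'E'
from m import *
s=telemetry.read_state();print(s["qpos"].round(3),s["eef_pos"])
E
```

```text
[ 0.335  0.651 -0.36   2.277  1.258  0.242  0.441] [469.23478714 -71.89802596  70.39265059]
```

Call:
{"name": "arm_command", "arguments": {"rot": [[1.5,4,0],[0,0,0],[0,0,0],[0,0,0],[0,0,0]], "slide": [[0,12,0],[0,0,-12],[0,0,-15],[0,0,-8],[0,0,0]], "gripper": [40,40,40,40,40]}}

```text
clock: 9.0
eef_pos: [474.9, -65.2, 38.4]
tool_rot: [3.015, 0.018, 1.602]
force: [-1.3, -1.1, 0.2]
width: 39.5
```

```bash
cat > st.py <<'E'
from m import *
s=telemetry.read_state();print(s["eef_pos"].round(1),s["qpos"].round(3),s["force"].round(1),s["clock"])
Rm=R.from_euler('xyz',s["tool_rot"]).as_matrix();print("zt",Rm[:,2].round(3),"xt",Rm[:,0].round(3))
E
python3 st.py
```

```text
[474.9 -65.2  38.4] [ 0.329  0.731 -0.372  2.242  1.299  0.261  0.393] [-1.3 -1.1  0.2] 9.0
zt [ 0.127 -0.014 -0.992] xt [-0.032  0.999 -0.018]
```

Call:
{"name": "arm_command", "arguments": {"rot": [[1,0.5,0],[0,0,0],[0,0,0]], "slide": [[0,5.5,-4],[0,0,-2],[0,0,0]], "gripper": [40,40,40]}}

```text
clock: 9.25
eef_pos: [476.7, -59.7, 34.5]
tool_rot: [3.021, 0.002, 1.603]
force: [-0.2, 0.3, 0.3]
width: 39.8
```

```bash
python3 st.py
```

```text
[476.7 -59.7  34.5] [ 0.344  0.745 -0.395  2.232  1.276  0.266  0.416] [-0.2  0.3  0.3] 9.25
zt [ 0.121  0.002 -0.993] xt [-0.032  0.999 -0.002]
```

Good pose. Approach to gentle contact.

Call:
{"name": "arm_command", "arguments": {"rot": [[0,0,0],[0,0,0],[0,0,0],[0,0,0]], "slide": [[5,0,-1],[5,0,0],[4,0,0],[0,0,0]], "gripper": [40,40,40,40]}}

```text
clock: 9.58
eef_pos: [493.2, -60.5, 35.8]
tool_rot: [3.017, 0.005, 1.603]
force: [0.8, 0.7, -0.6]
width: 39.9
```

```bash
python3 st.py; python3 - <<'E'
from m import *
for n in ["scene","top"]:
    im,D=get_image(n);np.savez(n+"3.npz",im=im,D=D)
    if n=="scene": cv2.imwrite("pics/sc3.png",cv2.resize(im[160:290,225:385],None,fx=5,fy=4.6,interpolation=cv2.INTER_CUBIC)[...,::-1])
    else: cv2.imwrite("pics/tp3.png",cv2.resize(im[110:240,210:370],None,fx=5,fy=4.6,interpolation=cv2.INTER_CUBIC)[...,::-1])
E
```

```text
[493.2 -60.5  35.8] [ 0.369  0.757 -0.439  2.192  1.211  0.311  0.486] [ 0.8  0.7 -0.6] 9.5833
zt [ 0.124 -0.001 -0.992] xt [-0.032  0.999 -0.005]
```

View pics/sc3.png

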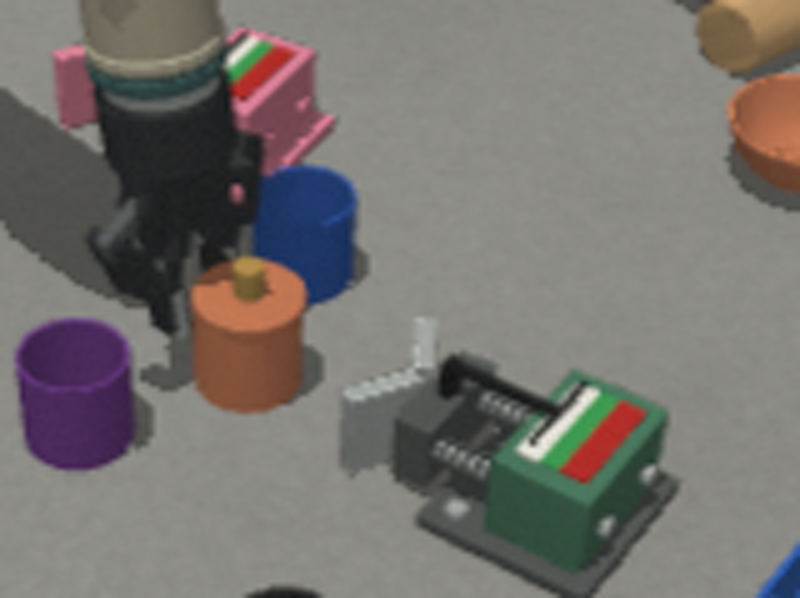

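View pics/tp3.png

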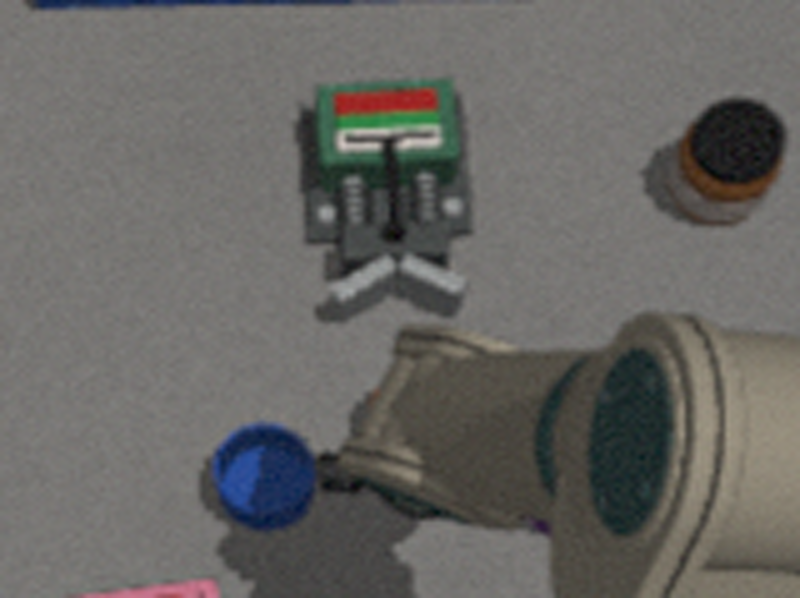

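Fingers sit just behind the canister (scene crop (185,330)), pointer still over white. Push slowly, steering slightly left (+y).

Call:
{"name": "arm_command", "arguments": {"rot": [[0,0,0],[0,0,0],[0,0,0],[0,0,0],[0,0,0]], "slide": [[4,0.5,-0.5],[4,0.6,-0.5],[4,0.6,0],[4,0.6,0],[0,0,0]], "gripper": [40,40,40,40,40]}}

```text
clock: 10.1
eef_pos: [505.2, -59.7, 34.1]
tool_rot: [3.025, 0.009, 1.602]
force: [0.5, -0.3, 1.6]
width: 40.1
```

```bash
python3 st.py; cat > canm.py <<'E'
import sys
from m import *
tag=sys.argv[1]
S,D=get_image("scene");cs=get_calibration("scene");np.savez(f"s_{tag}.npz",im=S,D=D)
P=pts(cs,D);Z=P[...,2]
h=cv2.cvtColor(S,cv2.COLOR_RGB2HSV)
m=(cv2.inRange(h,(3,90,40),(16,255,255))>0)
k=m&(Z>72)&(Z<79)&(P[...,0]>480)&(P[...,0]<660)&(P[...,1]>-110)&(P[...,1]<0)
q=P[k]
if len(q)>20:
    (x,y),r=cv2.minEnclosingCircle(q[:,:2].astype(np.float32));print("lid flange",round(x,1),round(y,1),"r",round(r,1),"z",np.median(q[:,2]).round(1),len(q))
b=cv2.inRange(h,(17,80,60),(32,255,255))>0
kb=b&(Z>85)&(Z<106)&(P[...,0]>480)&(P[...,0]<660)&(abs(P[...,1]+55)<50);q=P[kb]
if len(q): print("knob top",np.percentile(q[:,2],95).round(1),q.mean(0).round(1),len(q))
st=(h[...,1]<45)&(h[...,2]>110)&(Z>60)&(Z<70)&(P[...,0]>600)&(P[...,0]<675)&(abs(P[...,1]+49)<50)
print("steel rim x mean",P[st][:,0].mean().round(1),st.sum())
cv2.imwrite(f"pics/s_{tag}.png",cv2.resize(S[160:290,225:385],None,fx=5,fy=4.6,interpolation=cv2.INTER_CUBIC)[...,::-1])
E
python3 canm.py a
```

```text
[505.2 -59.7  34.1] [ 0.384  0.775 -0.475  2.153  1.157  0.356  0.54 ] [ 0.5 -0.3  1.6] 10.1
zt [ 0.116 -0.005 -0.993] xt [-0.031  0.999 -0.009]
lid flange 542.1 -58.3 r 33.6 z 74.8 233
knob top 100.3 [543.8 -61.5  95.3] 37
steel rim x mean 632.6 120
```

View pics/s_a.png

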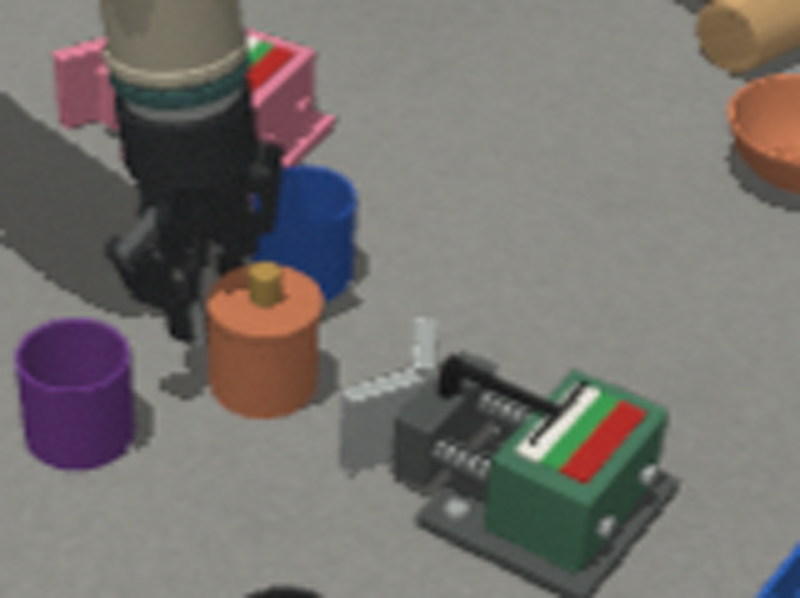

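Canister moved to x≈542, upright, following the fingers. Continue.

Call:
{"name": "arm_command", "arguments": {"rot": [[0,0,0],[0,0,0],[0,0,0],[0,0,0],[0,0,0]], "slide": [[5,1,0],[5,1,0],[5,1,0],[5,1,0],[0,0,0]], "gripper": [40,40,40,40,40]}}

```text
clock: 10.57
eef_pos: [525.9, -55.8, 34.0]
tool_rot: [3.027, 0.01, 1.602]
force: [-1.3, 0.4, 1.4]
width: 40.0
```

```bash
python3 st.py;python3 canm.py b
```

```text
[525.9 -55.8  34. ] [ 0.395  0.797 -0.516  2.098  1.1    0.409  0.599] [-1.3  0.4  1.4] 10.5667
zt [ 0.114 -0.006 -0.993] xt [-0.031  0.999 -0.01 ]
lid flange 563.8 -57.2 r 33.4 z 74.8 241
knob top 100.8 [564.8 -58.3  95.2] 37
steel rim x mean 632.7 119
```

Call:
{"name": "arm_command", "arguments": {"rot": [[0,0,0],[0,0,0],[0,0,0],[0,0,0],[0,0,0]], "slide": [[5,1,0],[5,1,0],[5,1,0],[5,0.8,0],[0,0,0]], "gripper": [40,40,40,40,40]}}

```text
clock: 11.03
eef_pos: [547.2, -51.7, 33.7]
tool_rot: [3.029, 0.01, 1.602]
force: [-1.4, -1.0, -0.6]
width: 39.9
```

```bash
python3 st.py;python3 canm.py c
```

```text
[547.2 -51.7  33.7] [ 0.401  0.819 -0.549  2.04   1.054  0.458  0.648] [-1.4 -1.  -0.6] 11.0333
zt [ 0.113 -0.006 -0.994] xt [-0.031  0.999 -0.01 ]
lid flange 585.2 -50.5 r 32.8 z 74.9 246
knob top 100.4 [585.9 -53.9  94.8] 36
steel rim x mean 632.5 117
```

View pics/s_c.png

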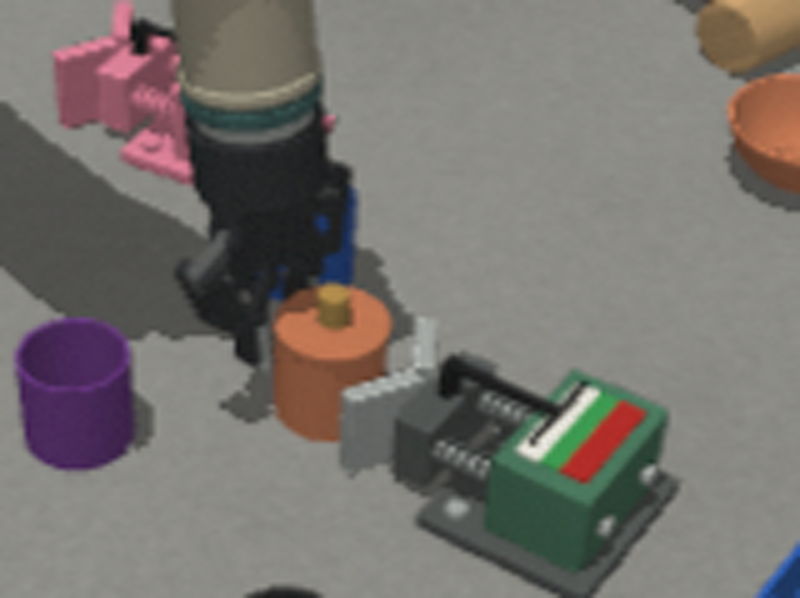

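Canister at x≈585 in the mouth, pointer still at rest. Smaller steps now, watching force.

Call:
{"name": "arm_command", "arguments": {"rot": [[0,0,0],[0,0,0],[0,0,0],[0,0,0],[0,0,0]], "slide": [[3,0.3,0],[3,0.3,0],[3,0.1,0],[3,0.1,0],[0,0,0]], "gripper": [40,40,40,40,40]}}

```text
clock: 11.5
eef_pos: [559.2, -50.7, 33.5]
tool_rot: [3.03, 0.01, 1.602]
force: [-2.1, 0.3, 1.0]
width: 39.9
```

```bash
python3 st.py;python3 canm.py d
```

```text
[559.2 -50.7  33.5] [ 0.406  0.833 -0.567  2.007  1.031  0.486  0.677] [-2.1  0.3  1. ] 11.5
zt [ 0.112 -0.006 -0.994] xt [-0.031  0.999 -0.01 ]
lid flange 597.0 -50.7 r 33.5 z 74.8 249
knob top 99.7 [597.8 -52.5  95.4] 38
steel rim x mean 632.4 117
```

View pics/s_d.png

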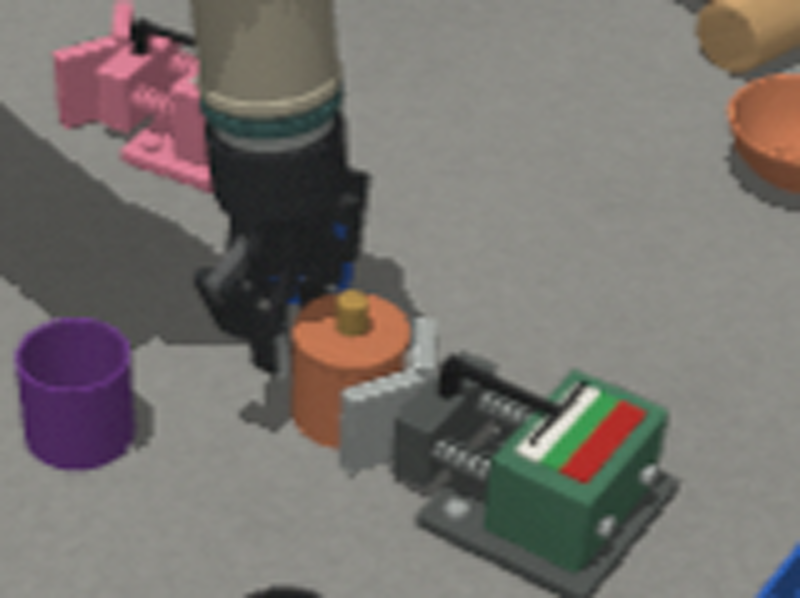

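Call:
{"name": "arm_command", "arguments": {"rot": [[0,0,0],[0,0,0],[0,0,0],[0,0,0]], "slide": [[2,0.1,0],[2,0.1,0],[2,0.1,0],[0,0,0]], "gripper": [40,40,40,40]}}

```text
clock: 11.88
eef_pos: [563.9, -50.6, 33.2]
tool_rot: [3.033, 0.01, 1.602]
force: [-3.3, -0.3, 2.8]
width: 40.0
```

Call:
{"name": "arm_command", "arguments": {"rot": [[0,0,0],[0,0,0],[0,0,0]], "slide": [[2,0.1,0],[2,0.1,0],[0,0,0]], "gripper": [40,40,40]}}

```text
clock: 12.13
eef_pos: [564.0, -50.7, 32.9]
tool_rot: [3.04, 0.012, 1.602]
force: [0.0, -0.4, 1.5]
width: 39.5
```

```bash
python3 st.py;python3 canm.py e
```

```text
[564.  -50.7  32.9] [ 0.409  0.843 -0.581  1.984  1.01   0.513  0.701] [ 0.  -0.4  1.5] 12.1333
zt [ 0.102 -0.009 -0.995] xt [-0.031  0.999 -0.012]
lid flange 600.7 -49.8 r 33.5 z 74.9 249
knob top 100.1 [602.4 -52.9  95.9] 37
steel rim x mean 632.7 115
```

View pics/s_e.png

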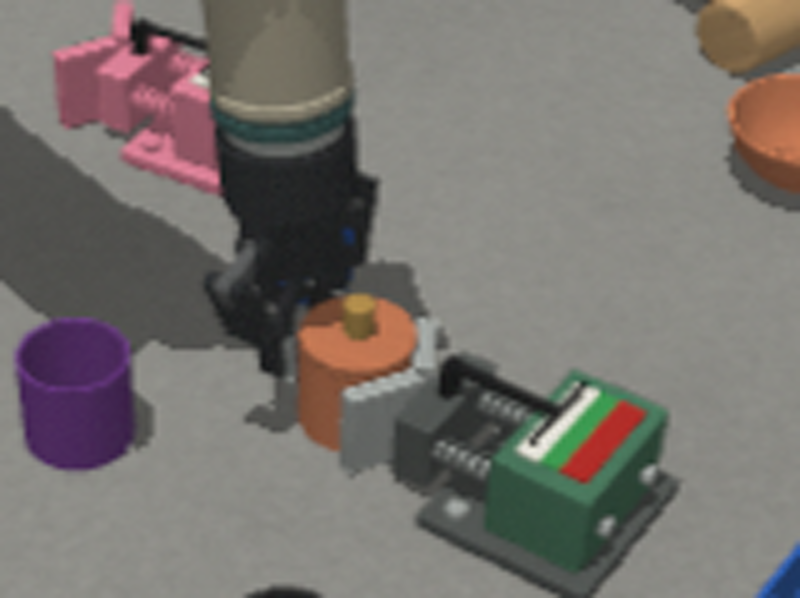

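Canister is seated against the vee (x≈601, y≈-50), pointer still in white with preload building. Zero rows shed the push, so I'll use larger steps without relaxing at the end.

Call:
{"name": "arm_command", "arguments": {"rot": [[0,0,0],[0,0,0],[0,0,0]], "slide": [[4,0.2,0],[4,0.2,0],[4,0.2,0]], "gripper": [40,40,40]}}

```text
clock: 12.43
eef_pos: [566.9, -51.1, 32.1]
tool_rot: [3.056, 0.017, 1.602]
force: [-15.0, -0.7, 13.2]
width: 39.9
```

```bash
python3 st.py;python3 canm.py f;python3 st.py
```

```text
[566.9 -51.1  32.1] [ 0.412  0.854 -0.595  1.961  0.985  0.548  0.728] [-15.   -0.7  13.2] 12.4333
zt [ 0.086 -0.015 -0.996] xt [-0.031  0.999 -0.017]
lid flange 603.8 -49.0 r 34.3 z 74.9 248
knob top 100.8 [604.7 -52.3  95.9] 36
steel rim x mean 635.3 113
[567.1 -51.2  32.1] [ 0.412  0.854 -0.595  1.961  0.985  0.549  0.728] [-11.6  -0.6  12.4] 12.4833
zt [ 0.086 -0.015 -0.996] xt [-0.031  0.999 -0.017]
```

Force x is about −12 N but also +12 N upward: the tilting/sinking tool drags down on the wall. Counter the drift with a bit of lift and back-tilt.

Call:
{"name": "arm_command", "arguments": {"rot": [[0.5,-1,0],[0.5,-1,0],[0,-1,0]], "slide": [[2,0.4,1.5],[2.5,0.4,1],[3,0.3,0.5]], "gripper": [40,40,40]}}

```text
clock: 12.73
eef_pos: [567.6, -51.1, 32.0]
tool_rot: [3.016, 0.003, 1.601]
force: [-7.0, 0.4, 2.4]
width: 40.5
```

```bash
python3 st.py;python3 canm.py g;python3 st.py
```

```text
[567.6 -51.1  32. ] [ 0.408  0.839 -0.563  1.996  1.039  0.473  0.677] [-7.   0.4  2.4] 12.7333
zt [ 0.125  0.001 -0.992] xt [-0.03   1.    -0.003]
lid flange 604.6 -50.0 r 34.3 z 75.1 256
knob top 100.7 [604.5 -52.2  96.4] 34
steel rim x mean 635.3 113
[567.5 -51.1  32. ] [ 0.407  0.838 -0.562  1.997  1.041  0.472  0.675] [-5.6  0.3 -0.6] 12.7833
zt [ 0.126  0.    -0.992] xt [-0.031  1.    -0.004]
```

Now −6 N in x, 0 in z, vee back about 3 mm (spring about 5.4 N): consistent. Continue.

Call:
{"name": "arm_command", "arguments": {"rot": [[0,-0.5,0],[0,-0.5,0],[0,-0.5,0],[0,-0.5,0]], "slide": [[4,0.3,0.5],[4,0.3,0.5],[4,0.3,0.5],[4,0.3,0.5]], "gripper": [40,40,40,40]}}

```text
clock: 13.12
eef_pos: [569.9, -51.2, 31.0]
tool_rot: [3.003, 0.01, 1.601]
force: [-13.7, 0.9, 13.3]
width: 40.1
```

```bash
python3 st.py;python3 canm.py h;python3 st.py
```

```text
[569.9 -51.2  31. ] [ 0.391  0.834 -0.541  2.004  1.066  0.452  0.646] [-13.7   0.9  13.3] 13.1167
zt [ 0.138 -0.006 -0.99 ] xt [-0.03   0.999 -0.01 ]
lid flange 604.8 -51.2 r 34.0 z 74.9 244
knob top 100.2 [607.  -53.2  94.9] 40
steel rim x mean 637.8 114
[569.9 -51.2  31.1] [ 0.39   0.834 -0.541  2.004  1.067  0.452  0.645] [-12.2  -0.    9.5] 13.1667
zt [ 0.138 -0.006 -0.99 ] xt [-0.03   0.999 -0.01 ]
```

View pics/s_h.png

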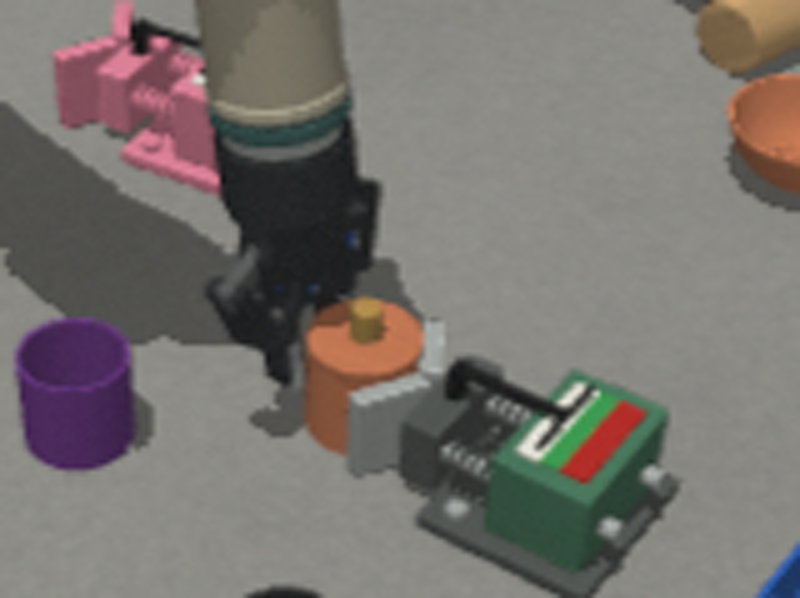

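Call:
{"name": "arm_command", "arguments": {"rot": [[0.3,0,0],[0,0,0],[0,0,0],[0,0,0]], "slide": [[3.5,0.4,2],[4,0.4,2],[4,0.4,2],[4,0.4,2]], "gripper": [40,40,40,40]}}

```text
clock: 13.5
eef_pos: [570.7, -51.2, 32.9]
tool_rot: [3.031, 0.009, 1.601]
force: [-7.8, 0.7, -4.6]
width: 40.3
```

```bash
python3 st.py;python3 canm.py i;python3 st.py
```

```text
[570.7 -51.2  32.9] [ 0.412  0.846 -0.581  1.974  1.01   0.51   0.706] [-7.8  0.7 -4.6] 13.5
zt [ 0.11  -0.005 -0.994] xt [-0.031  0.999 -0.009]
lid flange 607.8 -49.1 r 34.4 z 75.6 261
knob top 101.7 [609.2 -52.7  96. ] 37
steel rim x mean 639.2 107
[571.1 -51.2  32.8] [ 0.412  0.847 -0.581  1.973  1.01   0.511  0.707] [-6.2  0.7 -4.4] 13.55
zt [ 0.11  -0.005 -0.994] xt [-0.03   1.    -0.009]
```

Call:
{"name": "arm_command", "arguments": {"rot": [[0,-0.2,0],[0,-0.2,0],[0,-0.2,0],[0,-0.2,0]], "slide": [[4.5,0.4,0.8],[4.5,0.4,0.8],[4.5,0.4,0.8],[4.5,0.4,0.8]], "gripper": [40,40,40,40]}}

```text
clock: 13.88
eef_pos: [571.8, -51.1, 31.2]
tool_rot: [3.05, 0.015, 1.6]
force: [-14.5, -0.4, 11.4]
width: 40.1
```

```bash
python3 st.py;python3 canm.py j;python3 st.py
```

```text
[571.8 -51.1  31.2] [ 0.412  0.857 -0.593  1.954  0.988  0.544  0.726] [-14.5  -0.4  11.4] 13.8833
zt [ 0.092 -0.012 -0.996] xt [-0.029  0.999 -0.015]
lid flange 607.8 -49.3 r 33.7 z 75.1 254
knob top 100.0 [609.1 -52.4  95.6] 39
steel rim x mean 639.7 119
[571.9 -51.1  31.2] [ 0.411  0.857 -0.593  1.954  0.988  0.544  0.726] [-13.6   0.   10.7] 13.9333
zt [ 0.092 -0.012 -0.996] xt [-0.029  0.999 -0.015]
```

View pics/s_j.png

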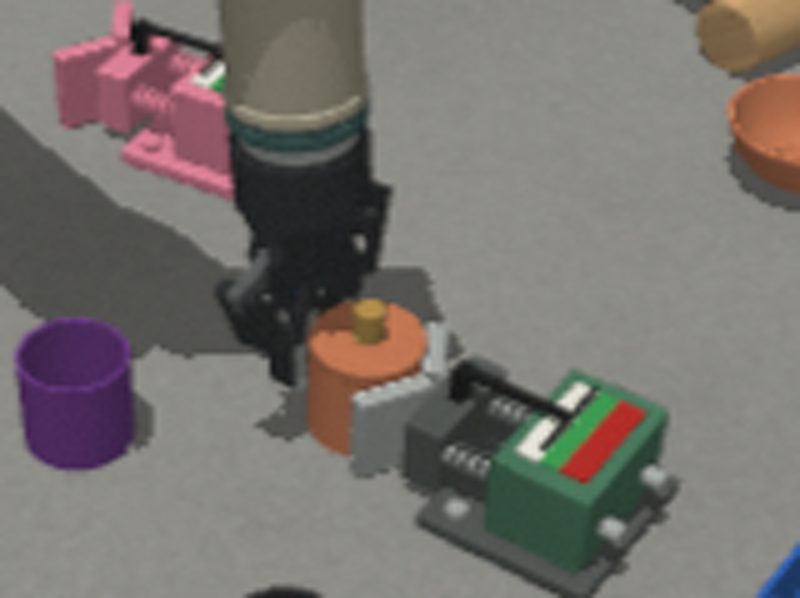

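Pointer is at the white/green edge (about 7 mm). Push more with slightly more lift.

Call:
{"name": "arm_command", "arguments": {"rot": [[0.3,-0.4,0],[0.2,-0.4,0],[0,-0.3,0],[0,-0.3,0]], "slide": [[5,0.4,1.8],[5.5,0.4,1.8],[5.5,0.4,1.7],[5.5,0.4,1.7]], "gripper": [40,40,40,40]}}

```text
clock: 14.27
eef_pos: [575.4, -51.0, 31.5]
tool_rot: [3.059, 0.011, 1.599]
force: [-11.7, 0.6, 2.4]
width: 40.2
```

```bash
python3 st.py;python3 canm.py k;python3 st.py
```

```text
[575.4 -51.   31.5] [ 0.42   0.866 -0.608  1.935  0.966  0.567  0.752] [-11.7   0.6   2.4] 14.2667
zt [ 0.083 -0.009 -0.997] xt [-0.028  1.    -0.011]
lid flange 612.1 -50.6 r 33.7 z 75.0 253
knob top 100.8 [613.2 -52.6  95.6] 40
steel rim x mean 643.6 111
[575.6 -51.   31.6] [ 0.42   0.866 -0.609  1.934  0.965  0.568  0.753] [-10.1   1.    0.9] 14.3167
zt [ 0.083 -0.009 -0.997] xt [-0.028  1.    -0.011]
```

About 11 mm (9.5 N), in green. A bit more to reach the middle.

Call:
{"name": "arm_command", "arguments": {"rot": [[0.2,-0.7,0],[0.2,-0.7,0],[0,-0.6,0]], "slide": [[5.5,0.4,1.7],[5.5,0.4,1.7],[5.5,0.4,1.7]], "gripper": [40,40,40]}}

```text
clock: 14.57
eef_pos: [576.3, -50.9, 31.4]
tool_rot: [3.054, 0.009, 1.598]
force: [-13.4, 0.8, 5.4]
width: 39.6
```

```bash
python3 st.py;python3 canm.py l;python3 st.py
```

```text
[576.3 -50.9  31.4] [ 0.42   0.865 -0.605  1.937  0.971  0.559  0.747] [-13.4   0.8   5.4] 14.5667
zt [ 0.088 -0.007 -0.996] xt [-0.027  1.    -0.009]
lid flange 613.7 -50.8 r 33.8 z 75.2 247
knob top 100.8 [614.  -52.7  94.9] 39
steel rim x mean 644.6 114
[576.3 -50.9  31.4] [ 0.42   0.865 -0.605  1.937  0.972  0.559  0.747] [-11.    0.4   3.8] 14.6167
zt [ 0.088 -0.007 -0.996] xt [-0.028  1.    -0.01 ]
```

View pics/s_l.png

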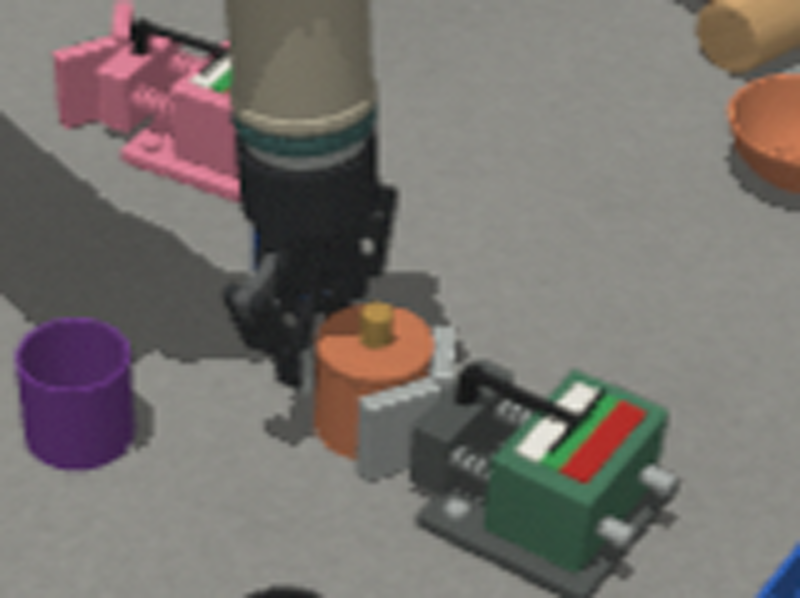

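Pointer is in green close to its near edge (about 12 mm). Two more rows to centre it.

Call:
{"name": "arm_command", "arguments": {"rot": [[0.2,-0.6,0],[0,-0.6,0]], "slide": [[6,0.4,2.1],[6,0.4,2.1]], "gripper": [40,40]}}

```text
clock: 14.78
eef_pos: [577.5, -50.9, 31.6]
tool_rot: [3.053, 0.009, 1.598]
force: [-10.0, 1.1, -1.4]
width: 39.4
```

```bash
python3 st.py;python3 canm.py n;python3 st.py
```

```text
[577.5 -50.9  31.6] [ 0.42   0.865 -0.606  1.935  0.97   0.56   0.748] [-10.    1.1  -1.4] 14.7833
zt [ 0.089 -0.007 -0.996] xt [-0.027  1.    -0.009]
lid flange 614.5 -49.0 r 33.9 z 75.0 254
knob top 100.3 [615.2 -52.4  96. ] 36
steel rim x mean 645.6 109
[577.6 -50.9  31.6] [ 0.42   0.865 -0.606  1.935  0.97   0.56   0.748] [-10.7  -0.1  -1.2] 14.8333
zt [ 0.089 -0.007 -0.996] xt [-0.028  1.    -0.01 ]
```

View pics/s_n.png

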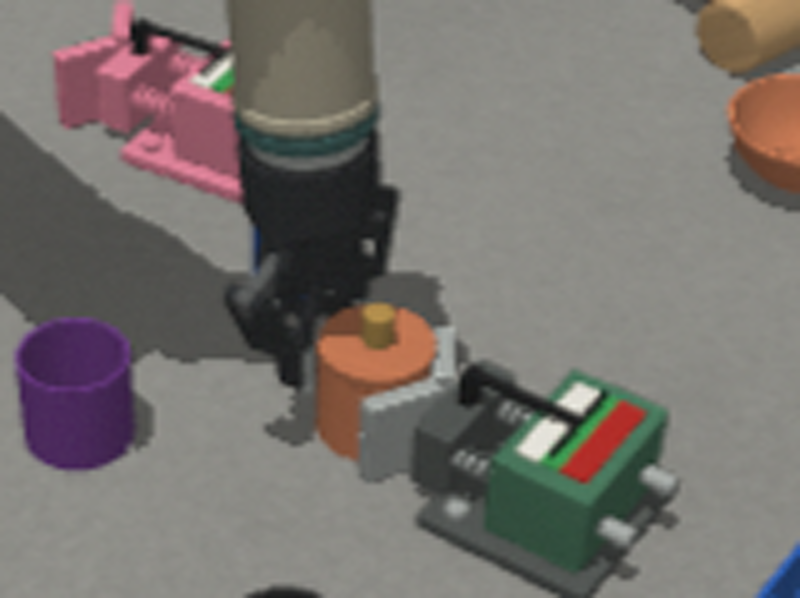

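Force −10.5 N, vee back about 13 mm, Fz≈0, canister upright. Check that it is steady while holding (camera calls let time pass).

```bash
python3 - <<'E'
from m import *
for i in range(10):
    get_image("top" if i%2 else "wrist"); s=telemetry.read_state();print(round(s["clock"],2),s["eef_pos"].round(1),s["force"].round(1))
E
python3 canm.py o; python3 - <<'E'
from m import *
im,D=get_image("top");cv2.imwrite("pics/t_o.png",im[...,::-1]);w,_=get_image("wrist");cv2.imwrite("pics/w_o.png",w[...,::-1])
E
```

```text
14.88 [577.5 -50.8  31.6] [-11.    0.7  -1.1]
14.93 [577.5 -50.9  31.6] [-10.6   1.3  -0.8]
14.98 [577.6 -50.8  31.6] [-11.    0.5  -0.9]
15.03 [577.5 -50.9  31.6] [-11.4   0.7  -0.7]
15.08 [577.5 -50.9  31.6] [-10.9   0.4  -1.4]
15.13 [577.5 -50.9  31.6] [-11.    1.2  -0.5]
15.18 [577.5 -50.9  31.6] [-10.4   0.1  -0.2]
15.23 [577.5 -50.9  31.6] [-11.8   1.1  -1.5]
15.28 [577.5 -50.9  31.6] [-10.2   0.2  -1.1]
15.33 [577.5 -50.9  31.6] [-10.3   0.7  -1.3]
lid flange 615.9 -48.5 r 34.8 z 74.8 254
knob top 100.1 [615.4 -52.4  95.3] 38
steel rim x mean 645.9 108
```

View pics/s_o.png

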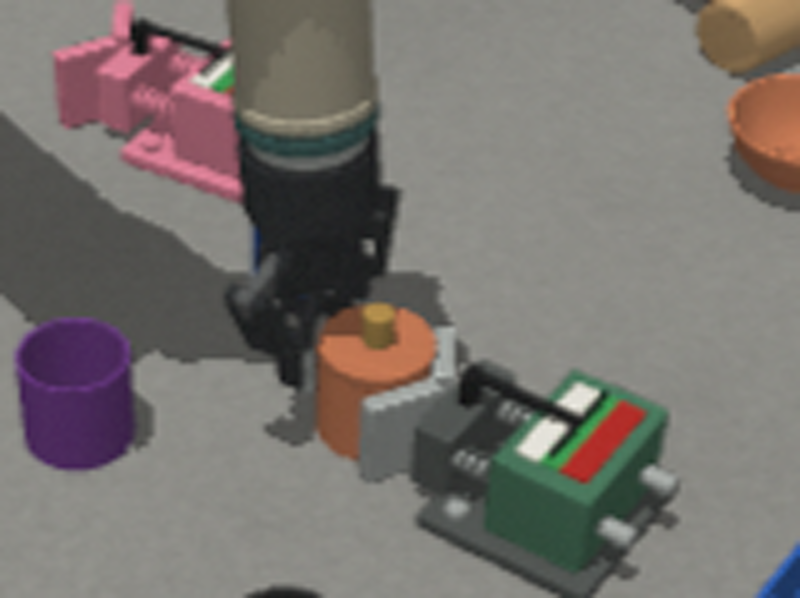

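View pics/t_o.png

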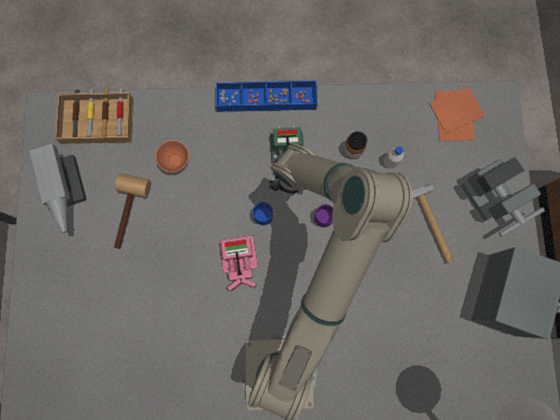

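```bash
python3 -c "
from h import *
print(ctrl.finish_job()); s=telemetry.read_state(); print(s['clock'],s['eef_pos'].round(1),s['force'].round(1))"
```

```text
the job is handed in; nothing more can be done
None
the job is handed in; nothing more can be done
```

The copper lid is seated on the copper canister. The canister stands upright in the green stop's vee, and the job was handed in at about 15.5 s with the arm still pressing.

**How it was done:** I gripped the lid by its brass knob and lowered it until it stopped at the expected seated height. I then pushed the canister with both fingertips low on its back, away from the lid and the vee.

**Last checks:**
- **Lid:** the flange top measured about 75 mm, where a seated lid should be, and the plane was level within 1°.
- **Push:** over the last 0.5 s the force held at 10.2–11.8 N, with almost nothing sideways and about 1 N vertically. The arm stayed still.
- **Vee:** it was pushed back about 13–14 mm, inside the 8–20 mm green band. Three estimates agreed: the vee's edge, the canister's travel and the fingers' travel.
- **Surroundings:** in the last top view the bowl, mallet, hammer, jar, bottle and look-alikes are where they were. The silver lid was hidden under the arm there, so its place is not confirmed.

**What disagreed:**
- **Pointer:** in the scene view it sits near the white edge of the green. I put that down to the slanted camera angle.
- **Vee corner:** the cameras differed by about 8 mm on its position, so I relied on contact force and measured travel instead.
- **Push build-up:** the tool briefly showed up to 15 N, with about 13 N of downward drag on the canister. I corrected this by lifting slightly.

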